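# Gauge the collars, load the good ones in the parts oven and latch its door

### The arm

A 6-joint arm with a two-finger parallel gripper is mounted at the origin on the work surface. World frame = base frame: x ahead of the robot, y to its left, z up, the work surface at z = 0. Lengths are in m, angles in rad, forces in N, time in s.
With the tool pointing down it reaches from about 0.375 to 0.825 m from the base axis. Payload 5.5 kg.
Tool frame: the origin (TCP) lies at the very end of the fingers, on their centre line; the grasp point (between the pads) lies 19 mm behind it; z points along the fingers, y is the line along which they close (so a half turn about z gives the same grasp; the last joint's range is limited). The gripper opens to 85 mm and grips with 20 to 120 N. Pads are 22 mm wide; open, the fingers measure 114 mm over their backs; the gripper's body (76 mm by 85 mm) begins 54 mm behind the grasp point. The pads swing forward as they close: fully open they stand 13 mm farther back than shut.
Start: joints at [-1.329, 0.314, -0.047, 1.21, 0, 1.571], TCP at [0.144, -0.583, 0.231] pointing down, gripper open.
Joint ranges: [-2.67, 2.67], [-0.69, 1.73], [-1.03, 1.25], [-2.08, 2.16], [-1.42, 1.45], [-3.14, 3.14]. Speed limits (rad/s): [2.39, 2.39, 3.01, 3.14, 3.14, 3.14].

### API

Orientations are given as a unit quaternion [x, y, z, w].
In Python, from bench import ctrl gives the robot as it stands.
- The arm moves only by the shell command python3 -m pendant 'ROWS' [FORCE]. ROWS is JSON, a list of rows, each an object of numbers: "rx", "ry", "rz": the turn, a rotation vector about the tool's x, y, z in degrees; "dx", "dy", "dz": the shift along the tool's x, y, z in cm; "grip": the opening, from 0 (shut) to 1 (fully open). A call has 1 to 8 rows; each row is the pose to reach, as a shift and turn from the pose commanded when the call began, along the tool's axes at that moment; what a row does not reach only later rows make up. A row lasts 1/8 s, in which the tool goes at most 62.5 mm and 10.7 degrees, less where a joint would pass 70% of its speed; a pose out of reach is approached as far as the arm can. A call with a gripper value outside its range is refused whole. The fingers move at their own pace and stop on an object; FORCE is the grip in N (left out, the last holds). Time passes only in rows, so rows that repeat a pose let the fingers close. It gives the time, the measured TCP pose, the force, the opening and the grip force at its end, in the units of the state.
- ctrl.state(): the state, without advancing time (a new reading comes with each control period).
- ctrl.read_camera(name): name is "side" or "top" or "wrist"; returns a dict with "img" (420x560x3 uint8, red, green, blue), "range_z" (420x560 float32, m along the optical axis (not along the pixel's ray), 0 where there is no reading), "camera_matrix" (3x3 intrinsics, pixels), "k1" (the pictures are not rectified: a ray, as slopes to the right and down, at radius r is drawn at 1 + k1 r^2 times it, then the intrinsics apply), "R" (3x3) and "t" (3): a world point X has camera coordinates R X + t; the wrist camera has in their place "T_tool_cam" (4x4, takes a point from camera to tool coordinates, whose origin is the TCP and whose axes are the flange's). Camera axes: x right, y down, z forward; pixel columns grow to the right and rows downward; lengths in m; the calibration is good to about 2 mm. A picture is of the moment at which its call begins: read the wrist's pose just before it.
- ctrl.job_done(): hands the job in; it is judged then, once.
The state is a dict: "time_s": time; "qpos": joint angles; "joint_vel": joint speeds; "effort": joint torques, N m; "eef_pos": TCP position; "eef_rot": TCP orientation; "contact_force": force on the tool from outside, world axes, zero at the start; "ft_torque": the same for the moment, N m; "opening": finger opening in m; "grasp_force": force on a finger pad.
Only numpy, scipy, OpenCV 4.12 (cv2) and the standard library are available. Lean on these libraries where they do the work, as an engineer would, in place of code of your own. Each camera call takes 0.05 s, during which the arm holds its last target. There are 200 camera calls.

### The job

Check the steel collars on the brass gauge pin: those that slide all the way down over it go standing on the pulled-out tray of the blue bench oven, those that do not fit go into the red bin. When every collar is sorted, push the tray fully home, then push the oven door shut until it seats on its catch and stays shut. Do not slam the door, and leave the other things on the bench where they are.

Things in the scene. Friction and masses are not known exactly. Their poses are not given: they have to be found in the camera images.
- collar_a: loose plain steel collar (ring): outside diameter 44 mm, height 34 mm, 0.2 to 0.4 kg; its bore, along its z axis, is either wide enough for the gauge pin (24 mm) or too narrow (17 mm), and which must be found by trying. It starts standing upright (bore vertical) on the bench. Origin: centre of its underside. Absent (None) in some starts.
- collar_b: another collar that looks just like collar_a, with a wide or a narrow bore; same sizes and origin. Absent (None) in some starts.
- collar_c: another collar that looks just like collar_a, with a wide or a narrow bore; same sizes and origin. Absent (None) in some starts.
- collar_d: another collar that looks just like collar_a, with a wide or a narrow bore; same sizes and origin. Absent (None) in some starts.
- collar_e: another collar that looks just like collar_a, with a wide or a narrow bore; same sizes and origin. Absent (None) in some starts.
- collar_f: another collar that looks just like collar_a, with a wide or a narrow bore; same sizes and origin. Absent (None) in some starts.
- gauge: gauge: yellow base plate 60 x 60 x 10 mm fixed to the bench, with an upright brass pin, 20 mm in diameter and 28 mm tall (3 mm chamfer at its tip), at its centre. Origin: centre of the plate's underside. A wide collar goes down over the pin until it stands on the plate; a narrow one stops on the tip of the pin.
- pin_tip (a point): centre of the flat top of the gauge pin, 38 mm above the bench.
- reject_bin: red open bin for the collars that do not fit, fixed, 120 (x) x 180 (y) x 50 mm outside, walls and floor 5 mm. Origin: centre of its underside.
- oven: blue and grey bench oven, fixed, 200 mm deep (x), 230 mm wide (y), 160 mm high. Origin: centre of its underside; its front faces along its -x axis, 100 mm from the origin. Grey base up to 88 mm; above it the chamber, open only at the front: floor at 88 mm, roof underside at 148 mm, opening 210 mm wide.
- oven_tray (a joint): how far the oven tray is pulled out (m): 0 = fully home inside the chamber, 0.14 = pulled right out. It slides along the oven's x axis and stays where it is left (about 2 N to push).
- tray_mid (a point): middle of the tray's floor (top face, 98 mm above the bench), moving with the tray; axes as the oven's. The aluminium tray measures 110 (x) x 180 (y) mm outside, with a rim 4 mm thick that rises 12 mm above the floor.
- tray_tab (a point): top of the front face of the tray's black upright push tab (60 mm wide, 6 mm thick, top 142 mm above the bench), at the middle of the tray's front edge; 58 mm towards the oven's -x from tray_mid. With the tray home the tab's front is 2 mm behind the oven's front.
- oven_door (a joint): opening angle of the oven door (rad): 0 = shut against the oven, grows as it swings out towards the robot, at most 2.1; it begins wide open and stays where it is left. A sprung roller catch at the free edge resists from 0.06 rad on (about 10 N at the free edge); past about 0.025 rad it snaps home and holds the door at 0, before that it springs the door back a little.
- door_hinge (a point): top of the door's vertical hinge axis, 158 mm above the bench, at the oven's left (+y) front corner; turns with the door: its -y axis runs along the door to the free edge, its -x axis out of the outer face. The blue panel is 230 mm wide, spans 84 to 158 mm above the bench and is 15 mm thick, 7.5 mm either side of the axis.
- door_edge (a point): top corner of the door's outer face at its free edge, 230 mm from the hinge. Below it, near the free edge, a small black lip stands 18 mm out of the outer face, 94 to 102 mm above the bench.
- wrench: steel wrench, bystander, loose. Origin near its middle.
- pliers: locking pliers, bystander, loose. Origin near their middle.
- hammer: hammer with a green handle, bystander, loose.
- bar_stock: dark steel round bar offcut standing on end, 56 mm in diameter, 65 mm tall, bystander, loose. Origin: centre of its underside.
- coil_spring: dark coil spring lying down, 130 mm long, 36 mm thick, bystander, loose.
Mind the look-alikes: they are no part of the job. What is shaped like the collar_f but green is not meant.

How it is judged:
On the way, in this order (a step that is already met when the one before it is completed fails the run):
1. a collar is tried on the gauge pin (((horizontal distance between collar_a and pin_tip below 0.005 m and z of collar_a in the frame of pin_tip below 0.003 m) or (horizontal distance between collar_b and pin_tip below 0.005 m and z of collar_b in the frame of pin_tip below 0.003 m) or (horizontal distance between collar_c and pin_tip below 0.005 m and z of collar_c in the frame of pin_tip below 0.003 m) or (horizontal distance between collar_d and pin_tip below 0.005 m and z of collar_d in the frame of pin_tip below 0.003 m) or (horizontal distance between collar_e and pin_tip below 0.005 m and z of collar_e in the frame of pin_tip below 0.003 m) or (horizontal distance between collar_f and pin_tip below 0.005 m and z of collar_f in the frame of pin_tip below 0.003 m))), for 0.1 s.
2. every collar is sorted: those that fit the pin stand on the tray, the others lie in the red bin (x of collar_a in the frame of tray_mid between -0.05 and 0.05 m and y of collar_a in the frame of tray_mid between -0.085 and 0.085 m and z of collar_a in the frame of tray_mid between -0.006 and 0.008 m and angle between each of collar_a, collar_c, collar_d's own z axis and vertical below 0.15 rad and x of collar_c in the frame of tray_mid between -0.05 and 0.05 m and y of collar_c in the frame of tray_mid between -0.085 and 0.085 m and z of collar_c in the frame of tray_mid between -0.006 and 0.008 m and x of collar_d in the frame of tray_mid between -0.05 and 0.05 m and y of collar_d in the frame of tray_mid between -0.085 and 0.085 m and z of collar_d in the frame of tray_mid between -0.006 and 0.008 m and x of collar_b in the frame of reject_bin between -0.06 and 0.06 m and y of collar_b in the frame of reject_bin between -0.09 and 0.09 m and z of collar_b in the frame of reject_bin between -0.005 and 0.05 m and x of collar_e in the frame of reject_bin between -0.06 and 0.06 m and y of collar_e in the frame of reject_bin between -0.09 and 0.09 m and z of collar_e in the frame of reject_bin between -0.005 and 0.05 m and x of collar_f in the frame of reject_bin between -0.06 and 0.06 m and y of collar_f in the frame of reject_bin between -0.09 and 0.09 m and z of collar_f in the frame of reject_bin between -0.005 and 0.05 m and linear speed of each of collar_a, collar_b, collar_c, collar_d, collar_e, collar_f below 0.02 m/s), for 0.2 s.
3. the loaded tray is pushed fully home (value of joint oven_tray below 0.006 m), for 0.2 s.
4. the door is shut on its catch (value of joint oven_tray below 0.006 m and value of joint oven_door below 0.02 rad), for 0.3 s.
At the end, for the whole second after the job is handed in: Every collar that fits the pin stands upright (within 0.15 rad) on the tray's floor, every other one lies in the red bin, all at rest; the tray is home (within 6 mm) and the door is shut on its catch (within 0.02 rad), untouched (all of step 2 and all of step 4 and velocity of joint oven_door between -0.05 and 0.05 rad/s).
It fails at once if the door is slammed (closing faster than 3 rad/s) (velocity of joint oven_door below -3 rad/s).
It fails at once if another thing on the bench is moved by more than 5 cm (distance of any of wrench, pliers, hammer, bar_stock, coil_spring from where it was at the start of the episode above 0.05 m).
It fails at once if the standing bar is knocked over (angle between bar_stock's own z axis and vertical above 0.4 rad).
Of collar_a, collar_b, collar_c, collar_d, collar_e, collar_f only 4 to 6 are there at a start; the rules pass over those that are not, and their reading is None.
At some moment in a run one of collar_a, collar_b, collar_c, collar_d, collar_e, collar_f may be knocked a few centimetres aside while the robot is not near it.
Once in a run the grip may slacken for a moment while it holds something.
It also fails if it takes over 210 s, if anything falls off the work surface, if the arm or the gripper's body presses on something with over 40 N, if the wrist force passes 120 N, or if a joint passes its speed limit or range.

## Working session

There is one attempt and no reset: what is moved stays moved. The work goes in short steps, Python scripts to look and compute and a shell command to move; the robot and the scene stay as the last step left them, time stands still between calls to the robot, and variables do not carry over. Pictures are saved under pics/ and viewed, at most 14 in all, crops included, and the job is handed in when it is done.

```bash
ls; mkdir -p pics; cat > h.py <<'E'
import numpy as np, cv2
from bench import ctrl
from scipy.spatial.transform import Rotation as Ro
def cam(n):
    s=ctrl.state(); c=ctrl.read_camera(n)
    if n=="wrist":
        T=np.eye(4);T[:3,:3]=Ro.from_quat(s["eef_rot"]).as_matrix();T[:3,3]=s["eef_pos"]
        M=T@c["T_tool_cam"]; c["C"]=M[:3,3]; c["Rw"]=M[:3,:3]
    else:
        c["Rw"]=c["R"].T; c["C"]=-c["R"].T@c["t"]
    return c
def rays(c,uv):
    K=np.array(c["camera_matrix"]);uv=np.atleast_2d(np.float64(uv))
    d=np.array([c["k1"],0,0,0],float)
    p=cv2.undistortPoints(uv[:,None,:],K,d)[:,0]
    return np.c_[p,np.ones(len(p))]
def plane(c,uv,z):
    r=rays(c,uv)@c["Rw"].T
    return c["C"]+r*((z-c["C"][2])/r[:,2])[:,None]
def depth(c,uv):
    uv=np.atleast_2d(uv).astype(int); r=rays(c,uv)
    return c["C"]+(r*c["range_z"][uv[:,1],uv[:,0]][:,None])@c["Rw"].T
def allpts(c):
    g=np.mgrid[0:420,0:560]; uv=np.c_[g[1].ravel(),g[0].ravel()]
    P=depth(c,uv).reshape(420,560,3); P[c["range_z"]==0]=np.nan; return P
def save(c,n): cv2.imwrite("pics/"+n,c["img"][:,:,::-1])
E
python3 - <<'E'
from h import *
for n in("top","side"):
    c=cam(n);save(c,n+"0.png");print(n,c["C"],c["k1"],c["camera_matrix"][0])
    np.save(n+"0.npy",allpts(c))
s=ctrl.state();print(s)
print(Ro.from_quat(s["eef_rot"]).as_matrix().round(3)); print(cam("wrist")["T_tool_cam"])
E
```

```text
pics
top [0.22222756 0.01657494 1.88407751] -0.13775658925826897 [522.8403293    0.         282.03090472]
side [ 0.17538768 -0.91162439  0.8147532 ] -0.04625147506675375 [385.82894065   0.         277.57103153]
{'time_s': 0.1, 'qpos': array([-1.32901843e+00,  3.14152173e-01, -4.79742525e-02,  1.21020135e+00,
        5.87498001e-05,  1.57075980e+00]), 'joint_vel': array([ 0.0008984 , -0.00208395,  0.00255343,  0.00088694, -0.00023611,
        0.0005912 ]), 'effort': array([ 7.12103410e-04, -5.40767205e+01,  3.40540874e+01,  1.11590809e-02,
        3.24403561e-05, -1.65396239e-05]), 'eef_pos': array([ 0.14355219, -0.58203999,  0.23052478]), 'eef_rot': array([ 9.92699334e-01,  1.20612789e-01, -6.31680888e-05, -7.63681494e-04]), 'contact_force': array([-1.13422343,  0.64614373,  1.0581539 ]), 'ft_torque': array([0.00353032, 0.02489574, 0.00045642]), 'grasp_force': 0.0, 'opening': 0.08563357152342782}
[[ 0.971  0.239 -0.   ]
 [ 0.239 -0.971  0.002]
 [ 0.    -0.002 -1.   ]]
[[-7.08356593e-04 -9.48968076e-01 -3.15371352e-01  8.07990492e-02]
 [ 9.99999749e-01 -6.81505335e-04 -1.95419174e-04  3.75280125e-04]
 [-2.94807019e-05 -3.15371411e-01  9.48968320e-01 -1.42006711e-01]
 [ 0.00000000e+00  0.00000000e+00  0.00000000e+00  1.00000000e+00]]
```

View pics/top0.png

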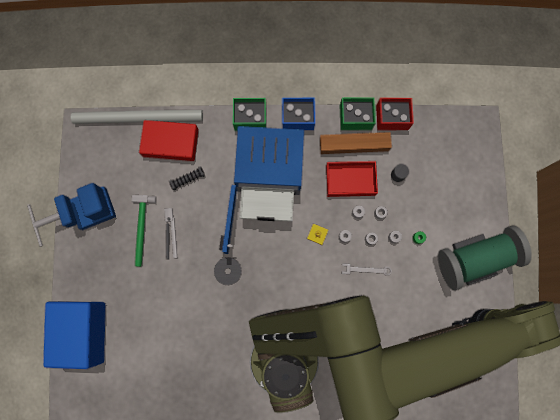

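View pics/side0.png

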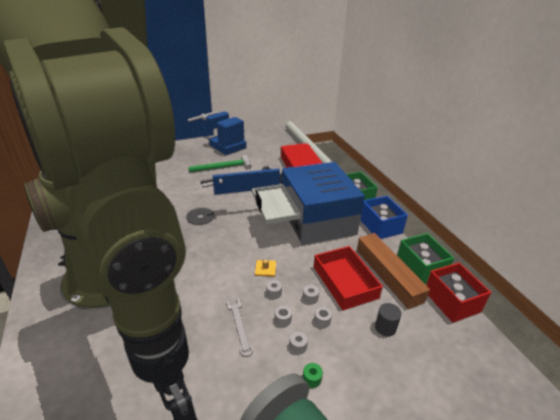

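The top view shows five grey collars at about (359,212), (381,213), (345,237), (371,239) and (395,237). The ring at (420,238) is green, so it is the decoy. The gauge is at (318,234) and the open red bin at (352,179); the red block at (168,140) is solid. The oven is at (270,155), its tray at (267,205), and the door runs from (235,187) to (227,252).

```bash
python3 - <<'E'
from h import *
for n in ("top","side"):
    c=cam(n); P=np.load(n+"0.npy"); hsv=cv2.cvtColor(c["img"],cv2.COLOR_RGB2HSV)
    H,S,V=cv2.split(hsv)
    print(n)
    def rep(name,m,zr,amin=20):
        m=(m&(P[...,2]>zr[0])&(P[...,2]<zr[1])).astype(np.uint8)
        k,l,st,ce=cv2.connectedComponentsWithStats(m)
        for i in range(1,k):
            if st[i,4]>=amin:
                q=P[l==i]; lo,hi=np.percentile(q,[2,98],axis=0)
                print(name,ce[i].round(1),st[i,4],"mid",((lo+hi)/2).round(4),"ext",(hi-lo).round(3),"rect",[np.round(v,4) for v in cv2.minAreaRect(np.float32(q[:,:2]))])
    rep("collar",(S<60)&(P[...,0]>.3)&(P[...,1]<0),(.028,.041))
    rep("yel",(S>120)&(H>18)&(H<35),(.003,.05))
    rep("red",(S>120)&((H<8)|(H>172)),(.03,.06))
    rep("ovenroof",(S>100)&(H>95)&(H<125),(.152,.17),60)
    rep("tray",(S<60)&(P[...,0]>.3),(.09,.105),60)
    rep("trayrim",(S<60)&(P[...,0]>.3),(.107,.118),20)
    rep("bar",(V<90)&(P[...,1]<-.2),(.055,.075),20)
print(cam("top")["R"].round(3))
E
```

```text
top
collar [357.9 210.9] 84 mid [ 0.53   -0.2736  0.0341] ext [0.04  0.04  0.011] rect [array([ 0.5291, -0.2721]), array([0.0409, 0.0409]), np.float64(66.8543)]
collar [380.9 211.7] 69 mid [ 0.5261 -0.3555  0.0346] ext [0.04  0.038 0.011] rect [array([ 0.5249, -0.3558]), array([0.0407, 0.0416]), np.float64(43.8158)]
collar [345.  235.5] 76 mid [ 0.4405 -0.2215  0.0346] ext [0.04  0.038 0.013] rect [array([ 0.4406, -0.2206]), array([0.04  , 0.0406]), np.float64(88.9505)]
collar [395.6 236.1] 78 mid [ 0.4354 -0.4039  0.034 ] ext [0.04 0.04 0.01] rect [array([ 0.4352, -0.404 ]), array([0.0414, 0.0404]), np.float64(88.858)]
collar [371.4 238.4] 68 mid [ 0.4309 -0.3176  0.0344] ext [0.041 0.04  0.011] rect [array([ 0.4308, -0.3177]), array([0.0401, 0.0421]), np.float64(25.1812)]
collar [469.3 240.9] 104 mid [ 0.4156 -0.6795  0.0342] ext [0.042 0.105 0.012] rect [array([ 0.4167, -0.6792]), array([0.0178, 0.1153]), np.float64(17.3441)]
yel [317.3 233.8] 245 mid [ 0.4498 -0.1258  0.0202] ext [0.065 0.063 0.033] rect [array([ 0.45  , -0.1254]), array([0.0584, 0.0605]), np.float64(67.2498)]
re
[... 6919 characters left out ...]
74)]
trayrim [290.3 402.5] 104 mid [ 0.3433 -0.5787  0.1125] ext [0.081 0.025 0.011] rect [array([ 0.3438, -0.5787]), array([0.0895, 0.0022]), np.float64(17.6385)]
bar [428.6 244.7] 223 mid [ 0.9089 -0.2695  0.0652] ext [0.073 0.097 0.019] rect [array([ 0.9279, -0.2543]), array([0.0658, 0.1278]), np.float64(36.5629)]
bar [422.6 260.7] 282 mid [ 0.8917 -0.2849  0.0652] ext [0.097 0.113 0.019] rect [array([ 0.8673, -0.3065]), array([0.0765, 0.1529]), np.float64(41.7589)]
bar [389.2 313.3] 329 mid [ 0.6671 -0.4327  0.0622] ext [0.048 0.048 0.012] rect [array([ 0.6692, -0.4325]), array([0.0541, 0.0508]), np.float64(8.0578)]
[[-0.008 -1.     0.007]
 [-0.985  0.007 -0.171]
 [ 0.171 -0.008 -0.985]]
```

```bash
python3 - <<'E'
from h import *
c=cam("top"); i=c["img"][150:270,210:440,::-1]; cv2.imwrite("pics/topcrop.png",cv2.resize(i,None,fx=3.4,fy=3.4,interpolation=cv2.INTER_CUBIC))
E
```

```text
(no output)
```

View pics/topcrop.png

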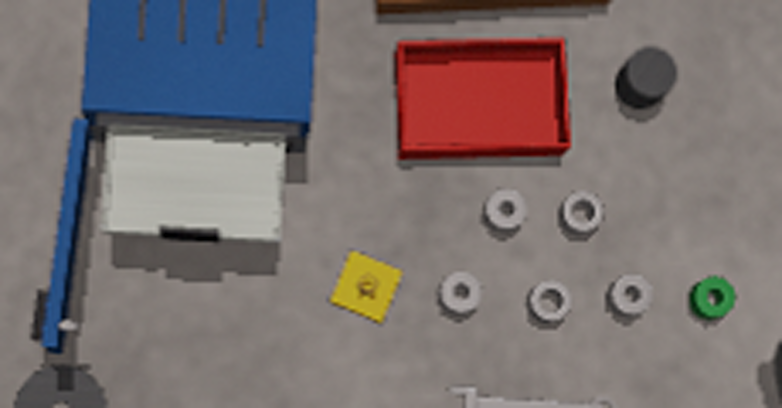

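The crop confirms five grey collars. The green ring at crop (713,297) is the look-alike and stays put. The heights and sizes agree in both views. I'll move over the first collar, at about (0.4405,-0.222).

```bash
python3 -m pendant '[{"dx":5,"dy":-4,"rz":-10,"grip":0.76},{"dx":10,"dy":-7,"rz":-20,"grip":0.76},{"dx":15,"dy":-11,"rz":-30,"grip":0.76},{"dx":20,"dy":-15,"rz":-40,"grip":0.76},{"dx":25,"dy":-19,"rz":-50,"grip":0.76},{"dx":30,"dy":-23,"rz":-60,"grip":0.76},{"dx":35,"dy":-26,"dz":2,"rz":-70,"grip":0.76},{"dx":37.4,"dy":-27.9,"dz":2,"rz":-76.2,"grip":0.76}]' 60
python3 -m pendant '[{"grip":0.76},{"grip":0.76}]'
cat > look.py <<'E'
# wrist view: ring/gauge centres by plane-casting
from h import *
import sys
c=cam("wrist"); save(c,sys.argv[1]); P=allpts(c); H,S,V=cv2.split(cv2.cvtColor(c["img"],cv2.COLOR_RGB2HSV))
s=ctrl.state(); print("tcp",s["eef_pos"].round(4),"op",round(s["opening"],4),"t",s["time_s"],"yaw",Ro.from_quat(s["eef_rot"]).as_euler("xyz",degrees=True).round(2))
def rep(n,m,a=150):
    k,l,st,ce=cv2.connectedComponentsWithStats(m.astype(np.uint8))
    for i in range(1,k):
        if st[i,4]>a:
            q=P[l==i]; (x,y),r=cv2.minEnclosingCircle(np.float32(q[:,:2])); print(n,ce[i].round(),st[i,4],"circ",round(x,4),round(y,4),"r",round(r,4),"z",np.median(q[:,2]).round(4))
Z=P[...,2]
rep("z34",(S<60)&(Z>.029)&(Z<.038)&(P[...,1]<-.15))
rep("pin",(S>70)&(H>10)&(H<35)&(Z>.034)&(Z<.043),60)
E
python3 look.py w1.png
```

```text
tcp [ 0.1436 -0.5825  0.2312] op 0.0854 t 0.4 yaw [-179.99    0.     13.85]
z34 [470.  59.] 2394 circ 0.2858 -0.7192 r 0.059 z 0.0296schema error: expected keys rx, ry, rz, dx, dy, dz, grip
schema error: expected keys rx, ry, rz, dx, dy, dz, grip
```

View pics/w1.png

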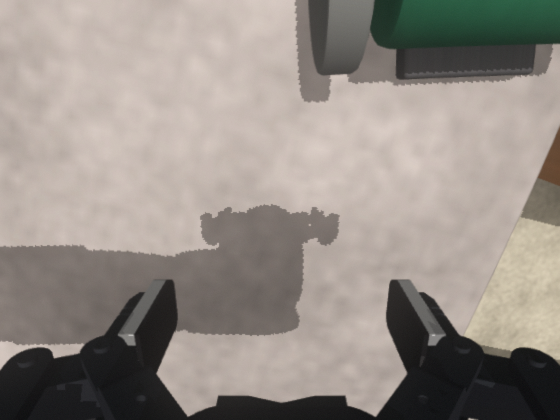

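The arm hasn't moved, because every row needs all seven keys. The wrist view shows the fingers at the bottom corners and the green look-alike machine at the top.

```bash
python3 -m pendant '[{"dx":5,"dy":-4,"dz":0,"rx":0,"ry":0,"rz":-10,"grip":0.76},{"dx":10,"dy":-7,"dz":0,"rx":0,"ry":0,"rz":-20,"grip":0.76},{"dx":15,"dy":-11,"dz":0,"rx":0,"ry":0,"rz":-30,"grip":0.76},{"dx":20,"dy":-15,"dz":0,"rx":0,"ry":0,"rz":-40,"grip":0.76},{"dx":25,"dy":-19,"dz":0,"rx":0,"ry":0,"rz":-50,"grip":0.76},{"dx":30,"dy":-23,"dz":1,"rx":0,"ry":0,"rz":-60,"grip":0.76},{"dx":35,"dy":-26,"dz":3,"rx":0,"ry":0,"rz":-70,"grip":0.76},{"dx":37.4,"dy":-27.9,"dz":3,"rx":0,"ry":0,"rz":-76.2,"grip":0.76}]' 60
python3 -m pendant '[{"dx":0,"dy":0,"dz":0,"rx":0,"ry":0,"rz":0,"grip":0.76},{"dx":0,"dy":0,"dz":0,"rx":0,"ry":0,"rz":0,"grip":0.76}]'
python3 look.py w2.png
```

```text
time_s: 1.4
eef_pos: [0.4408, -0.2197, 0.2003]
eef_rot: [0.705, 0.71, -0.0, -0.001]
contact_force: [-0.2, -0.6, 0.5]
opening: 0.0649
grasp_force: 0.0
time_s: 1.65
eef_pos: [0.4398, -0.2224, 0.2014]
eef_rot: [0.707, 0.707, -0.0, 0.0]
contact_force: [-0.7, 0.8, 0.4]
opening: 0.0648
grasp_force: 0.0
tcp [ 0.4396 -0.2228  0.2015] op 0.0651 t 1.7 yaw [-1.800e+02  2.000e-02  8.996e+01]
z34 [282. 185.] 1656 circ 0.4402 -0.2233 r 0.022 z 0.0333
z34 [378. 239.] 1444 circ 0.5283 -0.2744 r 0.0221 z 0.0332
z34 [272. 282.] 1128 circ 0.4305 -0.3185 r 0.0224 z 0.0333
z34 [353. 318.] 350 circ 0.5164 -0.3572 r 0.0202 z 0.0331
z34 [278. 355.] 1090 circ 0.436 -0.4043 r 0.0225 z 0.0332
pin [295.  66.] 246 circ 0.4504 -0.1257 r 0.0099 z 0.0359
```

View pics/w2.png

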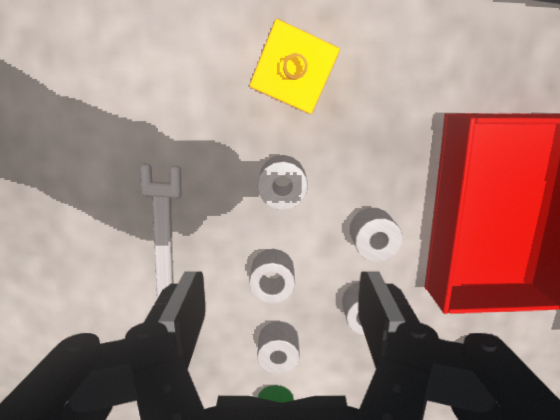

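The wrist view agrees with the other two: collar radii come out at 22 mm, with the pin at (0.4504,-0.1257). The collar below the gripper is at pixel (282,185), with the wide-bored one at (272,282). Grasping the first collar now.

```bash
python3 -m pendant '[{"dx":0,"dy":0,"dz":6,"rx":0,"ry":0,"rz":0,"grip":0.76},{"dx":0,"dy":0,"dz":12,"rx":0,"ry":0,"rz":0,"grip":0.76},{"dx":0,"dy":0,"dz":17,"rx":0,"ry":0,"rz":0,"grip":0.76},{"dx":0,"dy":0,"dz":19.2,"rx":0,"ry":0,"rz":0,"grip":0.76},{"dx":0,"dy":0,"dz":19.2,"rx":0,"ry":0,"rz":0,"grip":0.76},{"dx":0,"dy":0,"dz":19.2,"rx":0,"ry":0,"rz":0,"grip":0.3},{"dx":0,"dy":0,"dz":19.2,"rx":0,"ry":0,"rz":0,"grip":0.3},{"dx":0,"dy":0,"dz":19.2,"rx":0,"ry":0,"rz":0,"grip":0.3}]' 60
python3 -m pendant '[{"dx":0,"dy":0,"dz":-2,"rx":0,"ry":0,"rz":0,"grip":0.3},{"dx":0,"dy":0,"dz":-5,"rx":0,"ry":0,"rz":0,"grip":0.3},{"dx":4.8,"dy":0.5,"dz":-5,"rx":0,"ry":0,"rz":0,"grip":0.3},{"dx":9.7,"dy":1.0,"dz":-5,"rx":0,"ry":0,"rz":0,"grip":0.3},{"dx":9.7,"dy":1.0,"dz":-5,"rx":0,"ry":0,"rz":0,"grip":0.3},{"dx":9.7,"dy":1.0,"dz":-5,"rx":0,"ry":0,"rz":0,"grip":0.3}]'
```

```text
time_s: 2.7
eef_pos: [0.4407, -0.2233, 0.0112]
eef_rot: [0.707, 0.707, -0.0, 0.001]
contact_force: [-3.4, -1.4, 6.8]
opening: 0.0421
grasp_force: 61.1
time_s: 3.45
eef_pos: [0.4504, -0.1253, 0.0599]
eef_rot: [0.707, 0.708, 0.0, 0.001]
contact_force: [0.1, -0.1, -4.4]
opening: 0.0423
grasp_force: 62.2
```

```bash
python3 -m pendant '[{"dx":0,"dy":0,"dz":0.5,"rx":0,"ry":0,"rz":0,"grip":0.3},{"dx":0,"dy":0,"dz":0.9,"rx":0,"ry":0,"rz":0,"grip":0.3},{"dx":0,"dy":0,"dz":1.2,"rx":0,"ry":0,"rz":0,"grip":0.3},{"dx":0,"dy":0,"dz":1.6,"rx":0,"ry":0,"rz":0,"grip":0.3},{"dx":0,"dy":0,"dz":1.6,"rx":0,"ry":0,"rz":0,"grip":0.3}]'
```

```text
time_s: 4.08
eef_pos: [0.4506, -0.1258, 0.0463]
eef_rot: [0.707, 0.707, 0.0, 0.001]
contact_force: [-11.1, 3.5, 35.3]
opening: 0.0422
grasp_force: 65.8
```

The collar is blocked on the pin tip, with 35 N at about the height a narrow bore should stop. It is narrow, so it goes in the bin.

```bash
python3 -m pendant '[{"dx":0,"dy":0,"dz":-3,"rx":0,"ry":0,"rz":0,"grip":0.3},{"dx":0,"dy":0,"dz":-6,"rx":0,"ry":0,"rz":0,"grip":0.3},{"dx":-1.8,"dy":5,"dz":-6,"rx":0,"ry":0,"rz":0,"grip":0.3},{"dx":-3.6,"dy":10,"dz":-6,"rx":0,"ry":0,"rz":0,"grip":0.3},{"dx":-5.5,"dy":15,"dz":-6,"rx":0,"ry":0,"rz":0,"grip":0.3},{"dx":-7.3,"dy":20,"dz":-6,"rx":0,"ry":0,"rz":0,"grip":0.3},{"dx":-7.3,"dy":20,"dz":-6,"rx":0,"ry":0,"rz":0,"grip":0.3},{"dx":-7.3,"dy":20,"dz":-2,"rx":0,"ry":0,"rz":0,"grip":0.3}]'
python3 -m pendant '[{"dx":0,"dy":0,"dz":2,"rx":0,"ry":0,"rz":0,"grip":0.3},{"dx":0,"dy":0,"dz":4,"rx":0,"ry":0,"rz":0,"grip":0.3},{"dx":0,"dy":0,"dz":4.2,"rx":0,"ry":0,"rz":0,"grip":0.3},{"dx":0,"dy":0,"dz":4.2,"rx":0,"ry":0,"rz":0,"grip":0.66},{"dx":0,"dy":0,"dz":4.2,"rx":0,"ry":0,"rz":0,"grip":0.66},{"dx":0,"dy":0,"dz":4.2,"rx":0,"ry":0,"rz":0,"grip":0.66}]'
```

```text
time_s: 5.08
eef_pos: [0.6527, -0.1991, 0.0651]
eef_rot: [0.707, 0.707, 0.001, 0.002]
contact_force: [1.1, 0.3, -4.2]
opening: 0.0422
grasp_force: 63.5
time_s: 5.82
eef_pos: [0.6511, -0.1982, 0.0228]
eef_rot: [0.707, 0.707, 0.001, 0.001]
contact_force: [0.0, 0.2, 0.2]
opening: 0.0567
grasp_force: 0.0
```

```bash
python3 -m pendant '[{"dx":0,"dy":0,"dz":-5,"rx":0,"ry":0,"rz":0,"grip":0.66},{"dx":0,"dy":0,"dz":-10,"rx":0,"ry":0,"rz":0,"grip":0.66},{"dx":-3,"dy":-5,"dz":-13,"rx":0,"ry":0,"rz":0,"grip":0.76},{"dx":-6,"dy":-9,"dz":-13,"rx":0,"ry":0,"rz":0,"grip":0.76},{"dx":-7.6,"dy":-12.2,"dz":-13,"rx":0,"ry":0,"rz":0,"grip":0.76},{"dx":-7.6,"dy":-12.2,"dz":-13,"rx":0,"ry":0,"rz":0,"grip":0.76},{"dx":-7.6,"dy":-12.2,"dz":-13,"rx":0,"ry":0,"rz":0,"grip":0.76}]'
python3 look.py w3.png
```

```text
time_s: 6.7
eef_pos: [0.5289, -0.2741, 0.152]
eef_rot: [0.707, 0.707, 0.0, 0.001]
contact_force: [0.4, 0.2, -0.6]
opening: 0.0648
grasp_force: 0.0
tcp [ 0.5291 -0.2738  0.1518] op 0.0649 t 6.75 yaw [1.7992e+02 2.0000e-02 9.0090e+01]
z34 [281. 201.] 2251 circ 0.5283 -0.2746 r 0.0222 z 0.0333
z34 [156. 254.] 1648 circ 0.4301 -0.318 r 0.0223 z 0.0333
z34 [277. 296.] 1501 circ 0.5254 -0.3559 r 0.0221 z 0.0332
pin [554. 319.] 370 circ 0.7594 -0.3721 r 0.0286 z 0.0383
```

```bash
python3 -m pendant '[{"dx":0,"dy":0,"dz":6,"rx":0,"ry":0,"rz":0,"grip":0.76},{"dx":0,"dy":0,"dz":11,"rx":0,"ry":0,"rz":0,"grip":0.76},{"dx":0,"dy":0,"dz":14.1,"rx":0,"ry":0,"rz":0,"grip":0.76},{"dx":0,"dy":0,"dz":14.1,"rx":0,"ry":0,"rz":0,"grip":0.76},{"dx":0,"dy":0,"dz":14.1,"rx":0,"ry":0,"rz":0,"grip":0.3},{"dx":0,"dy":0,"dz":14.1,"rx":0,"ry":0,"rz":0,"grip":0.3},{"dx":0,"dy":0,"dz":14.1,"rx":0,"ry":0,"rz":0,"grip":0.3}]'
python3 -m pendant '[{"dx":0,"dy":0,"dz":-3,"rx":0,"ry":0,"rz":0,"grip":0.3},{"dx":0,"dy":0,"dz":-6,"rx":0,"ry":0,"rz":0,"grip":0.3},{"dx":5,"dy":-2.6,"dz":-6,"rx":0,"ry":0,"rz":0,"grip":0.3},{"dx":10,"dy":-5.2,"dz":-6,"rx":0,"ry":0,"rz":0,"grip":0.3},{"dx":14.9,"dy":-7.8,"dz":-6,"rx":0,"ry":0,"rz":0,"grip":0.3},{"dx":14.9,"dy":-7.8,"dz":-6,"rx":0,"ry":0,"rz":0,"grip":0.3},{"dx":14.9,"dy":-7.8,"dz":-5,"rx":0,"ry":0,"rz":0,"grip":0.3}]'
```

```text
time_s: 7.62
eef_pos: [0.5298, -0.2745, 0.0122]
eef_rot: [0.707, 0.708, 0.001, 0.002]
contact_force: [-0.1, 1.0, 5.6]
opening: 0.042
grasp_force: 61.7
time_s: 8.5
eef_pos: [0.4515, -0.1256, 0.0612]
eef_rot: [0.707, 0.708, 0.001, 0.002]
contact_force: [0.6, -0.1, -2.3]
opening: 0.0421
grasp_force: 62.0
```

```bash
python3 -m pendant '[{"dx":0,"dy":-0.1,"dz":0.5,"rx":0,"ry":0,"rz":0,"grip":0.3},{"dx":0,"dy":-0.1,"dz":0.9,"rx":0,"ry":0,"rz":0,"grip":0.3},{"dx":0,"dy":-0.1,"dz":1.2,"rx":0,"ry":0,"rz":0,"grip":0.3},{"dx":0,"dy":-0.1,"dz":1.6,"rx":0,"ry":0,"rz":0,"grip":0.3},{"dx":0,"dy":-0.1,"dz":1.6,"rx":0,"ry":0,"rz":0,"grip":0.3}]'
```

```text
time_s: 9.12
eef_pos: [0.4504, -0.1258, 0.0474]
eef_rot: [0.707, 0.707, 0.001, 0.001]
contact_force: [-8.4, 2.7, 33.3]
opening: 0.0422
grasp_force: 65.3
```

This one is narrow too, so it goes in the bin's middle slot.

```bash
python3 -m pendant '[{"dx":0,"dy":0,"dz":-3,"rx":0,"ry":0,"rz":0,"grip":0.3},{"dx":0,"dy":0,"dz":-6,"rx":0,"ry":0,"rz":0,"grip":0.3},{"dx":-3.2,"dy":5,"dz":-6,"rx":0,"ry":0,"rz":0,"grip":0.3},{"dx":-6.4,"dy":10,"dz":-6,"rx":0,"ry":0,"rz":0,"grip":0.3},{"dx":-9.6,"dy":15,"dz":-6,"rx":0,"ry":0,"rz":0,"grip":0.3},{"dx":-12.6,"dy":20,"dz":-6,"rx":0,"ry":0,"rz":0,"grip":0.3},{"dx":-12.6,"dy":20,"dz":-6,"rx":0,"ry":0,"rz":0,"grip":0.3},{"dx":-12.6,"dy":20,"dz":-2,"rx":0,"ry":0,"rz":0,"grip":0.3}]'
python3 -m pendant '[{"dx":0,"dy":0,"dz":2,"rx":0,"ry":0,"rz":0,"grip":0.3},{"dx":0,"dy":0,"dz":4,"rx":0,"ry":0,"rz":0,"grip":0.3},{"dx":0,"dy":0,"dz":4.2,"rx":0,"ry":0,"rz":0,"grip":0.3},{"dx":0,"dy":0,"dz":4.2,"rx":0,"ry":0,"rz":0,"grip":0.66},{"dx":0,"dy":0,"dz":4.2,"rx":0,"ry":0,"rz":0,"grip":0.66},{"dx":0,"dy":0,"dz":4.2,"rx":0,"ry":0,"rz":0,"grip":0.66}]'
python3 -m pendant '[{"dx":0,"dy":0,"dz":-5,"rx":0,"ry":0,"rz":0,"grip":0.66},{"dx":0,"dy":0,"dz":-10,"rx":0,"ry":0,"rz":0,"grip":0.66},{"dx":-3,"dy":-4,"dz":-13,"rx":0,"ry":0,"rz":0,"grip":0.76},{"dx":-6,"dy":-8,"dz":-13,"rx":0,"ry":0,"rz":0,"grip":0.76},{"dx":-10.4,"dy":-12.5,"dz":-13,"rx":0,"ry":0,"rz":0,"grip":0.76},{"dx":-10.4,"dy":-12.5,"dz":-13,"rx":0,"ry":0,"rz":0,"grip":0.76},{"dx":-10.4,"dy":-12.5,"dz":-13,"rx":0,"ry":0,"rz":0,"grip":0.76}]'
python3 look.py w4.png
```

```text
time_s: 10.12
eef_pos: [0.6517, -0.2524, 0.0661]
eef_rot: [0.707, 0.707, 0.001, 0.003]
contact_force: [0.4, 0.1, -2.0]
opening: 0.0421
grasp_force: 62.9
time_s: 10.88
eef_pos: [0.65, -0.2513, 0.0237]
eef_rot: [0.707, 0.707, 0.0, 0.001]
contact_force: [-0.2, -0.2, 0.8]
opening: 0.0563
grasp_force: 0.0
time_s: 11.75
eef_pos: [0.5244, -0.3553, 0.1529]
eef_rot: [0.707, 0.707, 0.0, 0.001]
contact_force: [0.2, -0.1, 0.9]
opening: 0.0648
grasp_force: 0.0
tcp [ 0.5248 -0.3547  0.1527] op 0.0651 t 11.8 yaw [1.7995e+02 1.0000e-02 9.0070e+01]
z34 [480.  52.] 570 circ 0.6525 -0.2506 r 0.0185 z 0.0374
z34 [151. 151.] 2057 circ 0.4308 -0.3187 r 0.0221 z 0.0333
z34 [283. 201.] 1865 circ 0.5254 -0.3558 r 0.022 z 0.0332
z34 [169. 258.] 1774 circ 0.436 -0.4045 r 0.022 z 0.0334
z34 [445. 271.] 458 circ 0.6646 -0.4251 r 0.0271 z 0.0335
```

View pics/w4.png

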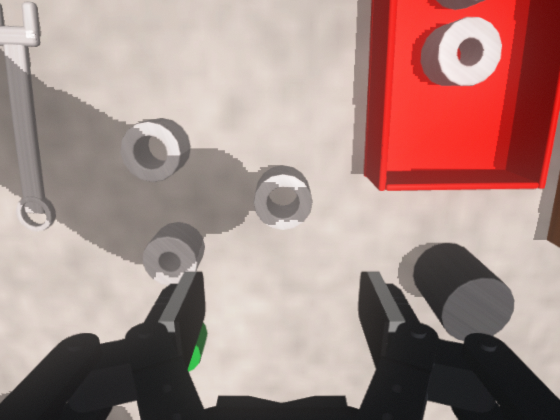

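The bin holds its two collars, at about (470,50) and the top edge. The collar below the gripper at (283,201) shows a wide bore. Grasping it.

```bash
python3 -m pendant '[{"dx":-0.1,"dy":0,"dz":6,"rx":0,"ry":0,"rz":0,"grip":0.76},{"dx":-0.1,"dy":0,"dz":11,"rx":0,"ry":0,"rz":0,"grip":0.76},{"dx":-0.1,"dy":0,"dz":14.2,"rx":0,"ry":0,"rz":0,"grip":0.76},{"dx":-0.1,"dy":0,"dz":14.2,"rx":0,"ry":0,"rz":0,"grip":0.76},{"dx":-0.1,"dy":0,"dz":14.2,"rx":0,"ry":0,"rz":0,"grip":0.3},{"dx":-0.1,"dy":0,"dz":14.2,"rx":0,"ry":0,"rz":0,"grip":0.3},{"dx":-0.1,"dy":0,"dz":14.2,"rx":0,"ry":0,"rz":0,"grip":0.3}]'
python3 -m pendant '[{"dx":0,"dy":0,"dz":-3,"rx":0,"ry":0,"rz":0,"grip":0.3},{"dx":0,"dy":0,"dz":-6,"rx":0,"ry":0,"rz":0,"grip":0.3},{"dx":6,"dy":-2,"dz":-6,"rx":0,"ry":0,"rz":0,"grip":0.3},{"dx":12,"dy":-4,"dz":-6,"rx":0,"ry":0,"rz":0,"grip":0.3},{"dx":18,"dy":-6,"dz":-6,"rx":0,"ry":0,"rz":0,"grip":0.3},{"dx":23,"dy":-7.5,"dz":-6,"rx":0,"ry":0,"rz":0,"grip":0.3},{"dx":23,"dy":-7.5,"dz":-6,"rx":0,"ry":0,"rz":0,"grip":0.3},{"dx":23,"dy":-7.5,"dz":-5,"rx":0,"ry":0,"rz":0,"grip":0.3}]'
```

```text
time_s: 12.68
eef_pos: [0.5258, -0.3566, 0.0124]
eef_rot: [0.707, 0.708, 0.001, 0.002]
contact_force: [1.4, 1.9, 6.7]
opening: 0.0421
grasp_force: 61.9
time_s: 13.68
eef_pos: [0.4505, -0.1267, 0.0611]
eef_rot: [0.707, 0.708, 0.001, 0.002]
contact_force: [0.2, -0.4, -2.9]
opening: 0.0423
grasp_force: 62.1
```

```bash
python3 -m pendant '[{"dx":0.1,"dy":0,"dz":0.5,"rx":0,"ry":0,"rz":0,"grip":0.3},{"dx":0.1,"dy":0,"dz":0.9,"rx":0,"ry":0,"rz":0,"grip":0.3},{"dx":0.1,"dy":0,"dz":1.2,"rx":0,"ry":0,"rz":0,"grip":0.3},{"dx":0.1,"dy":0,"dz":1.6,"rx":0,"ry":0,"rz":0,"grip":0.3},{"dx":0.1,"dy":0,"dz":1.6,"rx":0,"ry":0,"rz":0,"grip":0.3}]'
```

```text
time_s: 14.3
eef_pos: [0.4486, -0.1251, 0.0439]
eef_rot: [0.707, 0.707, -0.0, -0.0]
contact_force: [0.2, 0.2, -3.9]
opening: 0.0422
grasp_force: 62.1
```

```bash
python3 -m pendant '[{"dx":0,"dy":0.1,"dz":0.6,"rx":0,"ry":0,"rz":0,"grip":0.3},{"dx":0,"dy":0.1,"dz":1.2,"rx":0,"ry":0,"rz":0,"grip":0.3},{"dx":0,"dy":0.1,"dz":1.8,"rx":0,"ry":0,"rz":0,"grip":0.3},{"dx":0,"dy":0.1,"dz":2.2,"rx":0,"ry":0,"rz":0,"grip":0.3},{"dx":0,"dy":0.1,"dz":2.2,"rx":0,"ry":0,"rz":0,"grip":0.3}]'; cat > top.py <<'E'
from h import *
import sys
c=cam("top"); save(c,sys.argv[1])
P=allpts(c);H,S,V=cv2.split(cv2.cvtColor(c["img"],cv2.COLOR_RGB2HSV))
def fit(n,m):
    q=P[m]
    if len(q)>10: print(n,len(q),cv2.minAreaRect(np.float32(q[:,:2])),q[:,2].mean().round(3))
x,y,z=P[...,0],P[...,1],P[...,2]
roi=(x>.45)&(x<.62)&(abs(y-.055)<.11)
fit("trayrim/floor",roi&(S<60)&(z>.09)&(z<.118))
fit("tab",roi&(V<70)&(z>.11)&(z<.15))
fit("roof",(S>100)&(H>95)&(H<125)&(z>.152)&(x>.59)&(x<.85)&(abs(y-.05)<.2))
fit("door",(S>100)&(H>95)&(H<125)&(z>.14)&(x>.3)&(x<.6)&(y>.12)&(y<.25))
m=(S<60)&roi&(z>.122)&(z<.137); k,l,st,ce=cv2.connectedComponentsWithStats(m.astype(np.uint8))
for i in range(1,k):
    if st[i,4]>15: print("ontray",cv2.minEnclosingCircle(np.float32(P[l==i][:,:2])),st[i,4])
E
python3 top.py t1.png
```

```text
time_s: 14.92
eef_pos: [0.4496, -0.125, 0.0224]
eef_rot: [0.707, 0.707, -0.0, -0.0]
contact_force: [-1.5, 0.7, 2.6]
opening: 0.0424
grasp_force: 62.6
trayrim/floor 1666 ((0.5519207715988159, 0.05857117101550102), (0.21268770098686218, 0.12772896885871887), 86.52577209472656) 0.1
tab 62 ((0.5494445562362671, 0.08143408596515656), (0.1753910332918167, 0.1206636056303978), 84.56925201416016) 0.133
roof 3523 ((0.6938367486000061, 0.050737448036670685), (0.235274076461792, 0.2220819741487503), 86.36685180664062) 0.161
door 333 ((0.48701220750808716, 0.18057194352149963), (0.01605289615690708, 0.22769100964069366), 82.71746063232422) 0.157
```

The collar slid down to the plate, so it is wide and goes on the tray, left spot at about (0.550,0.101).

```bash
python3 -m pendant '[{"dx":0,"dy":0,"dz":-5,"rx":0,"ry":0,"rz":0,"grip":0.3},{"dx":0,"dy":0,"dz":-10,"rx":0,"ry":0,"rz":0,"grip":0.3},{"dx":3,"dy":2,"dz":-15.3,"rx":0,"ry":0,"rz":0,"grip":0.3},{"dx":8,"dy":4,"dz":-15.3,"rx":0,"ry":0,"rz":0,"grip":0.3},{"dx":13,"dy":6,"dz":-15.3,"rx":0,"ry":0,"rz":0,"grip":0.3},{"dx":18,"dy":8,"dz":-15.3,"rx":0,"ry":0,"rz":0,"grip":0.3},{"dx":22.6,"dy":10,"dz":-15.3,"rx":0,"ry":0,"rz":0,"grip":0.3},{"dx":22.6,"dy":10,"dz":-15.3,"rx":0,"ry":0,"rz":0,"grip":0.3}]'
python3 -m pendant '[{"dx":0,"dy":0,"dz":0,"rx":0,"ry":0,"rz":0,"grip":0.3},{"dx":0,"dy":0,"dz":0,"rx":0,"ry":0,"rz":0,"grip":0.3}]'
python3 - <<'E'
from h import *
c=cam("wrist");save(c,"w5.png");P=allpts(c);H,S,V=cv2.split(cv2.cvtColor(c["img"],cv2.COLOR_RGB2HSV));x,y,z=P[...,0],P[...,1],P[...,2]
for n,m in (("rim",(z>.104)&(z<.115)&(S<60)&(V>90)&(x>.45)&(x<.62)&(y<.16)),("tab",(z>.12)&(z<.147)&(V<70)&(x<.52))):
    q=P[m];print(n,len(q),np.percentile(q,[1,99],axis=0).round(4) if len(q) else 0)
E
```

```text
time_s: 15.98
eef_pos: [0.5509, 0.1042, 0.1748]
eef_rot: [0.705, 0.709, 0.001, -0.0]
contact_force: [-0.3, -0.7, -3.8]
opening: 0.0422
grasp_force: 69.0
time_s: 16.23
eef_pos: [0.5491, 0.0999, 0.175]
eef_rot: [0.707, 0.707, -0.0, -0.0]
contact_force: [0.4, -0.5, -3.0]
opening: 0.0421
grasp_force: 69.0
rim 4426 [[ 0.4941 -0.0334  0.1042]
 [ 0.6048  0.1483  0.1108]]
tab 958 [[0.4892 0.0603 0.1206]
 [0.4956 0.0893 0.1426]]
```

View pics/w5.png

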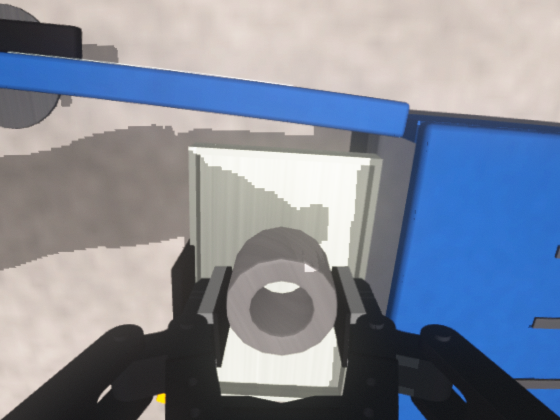

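The wrist view shows the tray from (190,148) to (380,390) with the collar above it, clear of the rims. Rim extents give a tray middle of about (0.549,0.057). Lowering.

```bash
python3 -m pendant '[{"dx":0,"dy":0.1,"dz":2.5,"rx":0,"ry":0,"rz":0,"grip":0.3},{"dx":0,"dy":0.1,"dz":4.5,"rx":0,"ry":0,"rz":0,"grip":0.3},{"dx":0,"dy":0.1,"dz":5.7,"rx":0,"ry":0,"rz":0,"grip":0.3},{"dx":0,"dy":0.1,"dz":6.3,"rx":0,"ry":0,"rz":0,"grip":0.3},{"dx":0,"dy":0.1,"dz":6.4,"rx":0,"ry":0,"rz":0,"grip":0.3},{"dx":0,"dy":0.1,"dz":6.4,"rx":0,"ry":0,"rz":0,"grip":0.3}]'
```

```text
time_s: 17.02
eef_pos: [0.5512, 0.101, 0.1119]
eef_rot: [0.707, 0.707, 0.0, 0.0]
contact_force: [0.4, 1.0, -3.3]
opening: 0.0422
grasp_force: 69.1
```

```bash
python3 -m pendant '[{"dx":0,"dy":0,"dz":0.1,"rx":0,"ry":0,"rz":0,"grip":0.3},{"dx":0,"dy":0,"dz":0.2,"rx":0,"ry":0,"rz":0,"grip":0.3},{"dx":0,"dy":0,"dz":0.2,"rx":0,"ry":0,"rz":0,"grip":0.62},{"dx":0,"dy":0,"dz":0.2,"rx":0,"ry":0,"rz":0,"grip":0.62},{"dx":0,"dy":0,"dz":-2,"rx":0,"ry":0,"rz":0,"grip":0.62},{"dx":0,"dy":0,"dz":-6,"rx":0,"ry":0,"rz":0,"grip":0.62},{"dx":0,"dy":0,"dz":-8,"rx":0,"ry":0,"rz":0,"grip":0.62}]'
python3 top.py t2.png | grep ontray
python3 -m pendant '[{"dx":-6,"dy":-2,"dz":0,"rx":0,"ry":0,"rz":0,"grip":0.62},{"dx":-12,"dy":-4,"dz":0,"rx":0,"ry":0,"rz":0,"grip":0.62},{"dx":-18,"dy":-6,"dz":0,"rx":0,"ry":0,"rz":0,"grip":0.62},{"dx":-24,"dy":-8,"dz":0,"rx":0,"ry":0,"rz":0,"grip":0.76},{"dx":-30,"dy":-10,"dz":1,"rx":0,"ry":0,"rz":0,"grip":0.76},{"dx":-36,"dy":-11.5,"dz":3,"rx":0,"ry":0,"rz":0,"grip":0.76},{"dx":-41.9,"dy":-12.0,"dz":4,"rx":0,"ry":0,"rz":0,"grip":0.76},{"dx":-41.9,"dy":-12.0,"dz":4,"rx":0,"ry":0,"rz":0,"grip":0.76}]'
python3 -m pendant '[{"dx":0,"dy":0,"dz":0,"rx":0,"ry":0,"rz":0,"grip":0.76},{"dx":0,"dy":0,"dz":0,"rx":0,"ry":0,"rz":0,"grip":0.76}]'
python3 look.py w6.png;python3 top.py t3.png | grep ontray
```

```text
time_s: 17.9
eef_pos: [0.5521, 0.1012, 0.1937]
eef_rot: [0.707, 0.707, 0.001, 0.001]
contact_force: [0.9, -0.7, -0.6]
opening: 0.0534
grasp_force: 0.0
time_s: 18.95
eef_pos: [0.4299, -0.3215, 0.1499]
eef_rot: [0.709, 0.706, -0.0, -0.0]
contact_force: [0.5, 0.4, -1.1]
opening: 0.0648
grasp_force: 0.0
time_s: 19.2
eef_pos: [0.4314, -0.3169, 0.1514]
eef_rot: [0.706, 0.708, 0.0, -0.0]
contact_force: [0.6, 1.2, 0.9]
opening: 0.065
grasp_force: 0.0
tcp [ 0.4316 -0.3168  0.1515] op 0.065 t 19.25 yaw [179.98  -0.    90.17]
z34 [280. 202.] 1890 circ 0.4304 -0.3183 r 0.022 z 0.0332
z34 [287. 303.] 1738 circ 0.4364 -0.4043 r 0.0221 z 0.0333
z34 [537. 317.] 487 circ 0.6579 -0.4256 r 0.0251 z 0.0335
ontray ((0.5512557029724121, 0.1001550629734993), 0.02272512950003147) 84
```

The collar stands on the tray at (0.551,0.100), radius 22.7 mm. Next is the collar at (0.4304,-0.3183).

```bash
python3 -m pendant '[{"dx":-0.1,"dy":-0.1,"dz":6,"rx":0,"ry":0,"rz":0,"grip":0.76},{"dx":-0.1,"dy":-0.1,"dz":11,"rx":0,"ry":0,"rz":0,"grip":0.76},{"dx":-0.1,"dy":-0.1,"dz":14.1,"rx":0,"ry":0,"rz":0,"grip":0.76},{"dx":-0.1,"dy":-0.1,"dz":14.1,"rx":0,"ry":0,"rz":0,"grip":0.76},{"dx":-0.1,"dy":-0.1,"dz":14.1,"rx":0,"ry":0,"rz":0,"grip":0.3},{"dx":-0.1,"dy":-0.1,"dz":14.1,"rx":0,"ry":0,"rz":0,"grip":0.3},{"dx":-0.1,"dy":-0.1,"dz":14.1,"rx":0,"ry":0,"rz":0,"grip":0.3}]'
python3 -m pendant '[{"dx":0,"dy":0,"dz":-3,"rx":0,"ry":0,"rz":0,"grip":0.3},{"dx":0,"dy":0,"dz":-6,"rx":0,"ry":0,"rz":0,"grip":0.3},{"dx":5,"dy":0.5,"dz":-6,"rx":0,"ry":0,"rz":0,"grip":0.3},{"dx":10,"dy":1,"dz":-6,"rx":0,"ry":0,"rz":0,"grip":0.3},{"dx":15,"dy":1.5,"dz":-6,"rx":0,"ry":0,"rz":0,"grip":0.3},{"dx":19.2,"dy":2,"dz":-6,"rx":0,"ry":0,"rz":0,"grip":0.3},{"dx":19.2,"dy":2,"dz":-6,"rx":0,"ry":0,"rz":0,"grip":0.3},{"dx":19.2,"dy":2,"dz":-5,"rx":0,"ry":0,"rz":0,"grip":0.3}]'
```

```text
time_s: 20.18
eef_pos: [0.4314, -0.3196, 0.0125]
eef_rot: [0.707, 0.708, 0.001, 0.001]
contact_force: [-1.6, 2.3, 7.8]
opening: 0.0424
grasp_force: 61.1
time_s: 21.18
eef_pos: [0.4515, -0.1278, 0.0613]
eef_rot: [0.707, 0.708, 0.001, 0.002]
contact_force: [-0.6, -1.0, -2.3]
opening: 0.0427
grasp_force: 61.9
```

```bash
python3 -m pendant '[{"dx":0.1,"dy":0,"dz":0.5,"rx":0,"ry":0,"rz":0,"grip":0.3},{"dx":0.1,"dy":0,"dz":0.9,"rx":0,"ry":0,"rz":0,"grip":0.3},{"dx":0.1,"dy":0,"dz":1.2,"rx":0,"ry":0,"rz":0,"grip":0.3},{"dx":0.1,"dy":0,"dz":1.6,"rx":0,"ry":0,"rz":0,"grip":0.3},{"dx":0.1,"dy":0,"dz":1.6,"rx":0,"ry":0,"rz":0,"grip":0.3}]'
```

```text
time_s: 21.8
eef_pos: [0.4496, -0.1261, 0.044]
eef_rot: [0.707, 0.707, -0.0, -0.0]
contact_force: [-0.3, 0.1, -2.5]
opening: 0.0421
grasp_force: 61.9
```

This one is wide: no contact down to 44 mm. Seating it fully, then taking it to the right tray spot at about (0.546,0.007).

```bash
python3 -m pendant '[{"dx":0,"dy":0,"dz":0.6,"rx":0,"ry":0,"rz":0,"grip":0.3},{"dx":0,"dy":0,"dz":1.2,"rx":0,"ry":0,"rz":0,"grip":0.3},{"dx":0,"dy":0,"dz":1.8,"rx":0,"ry":0,"rz":0,"grip":0.3},{"dx":0,"dy":0,"dz":2.2,"rx":0,"ry":0,"rz":0,"grip":0.3},{"dx":0,"dy":0,"dz":2.2,"rx":0,"ry":0,"rz":0,"grip":0.3}]'
python3 -m pendant '[{"dx":0,"dy":0,"dz":-5,"rx":0,"ry":0,"rz":0,"grip":0.3},{"dx":0,"dy":0,"dz":-10,"rx":0,"ry":0,"rz":0,"grip":0.3},{"dx":0,"dy":0,"dz":-15.3,"rx":0,"ry":0,"rz":0,"grip":0.3},{"dx":4,"dy":3,"dz":-15.3,"rx":0,"ry":0,"rz":0,"grip":0.3},{"dx":8,"dy":6,"dz":-15.3,"rx":0,"ry":0,"rz":0,"grip":0.3},{"dx":12,"dy":9,"dz":-15.3,"rx":0,"ry":0,"rz":0,"grip":0.3},{"dx":13.3,"dy":9.7,"dz":-15.3,"rx":0,"ry":0,"rz":0,"grip":0.3},{"dx":13.3,"dy":9.7,"dz":-15.3,"rx":0,"ry":0,"rz":0,"grip":0.3}]'
python3 -m pendant '[{"dx":0,"dy":0,"dz":0,"rx":0,"ry":0,"rz":0,"grip":0.3},{"dx":0,"dy":0,"dz":2.5,"rx":0,"ry":0,"rz":0,"grip":0.3},{"dx":0,"dy":0,"dz":4.5,"rx":0,"ry":0,"rz":0,"grip":0.3},{"dx":0,"dy":0,"dz":5.2,"rx":0,"ry":0,"rz":0,"grip":0.3},{"dx":0,"dy":0,"dz":5.2,"rx":0,"ry":0,"rz":0,"grip":0.3}]'
```

```text
time_s: 22.42
eef_pos: [0.4496, -0.1259, 0.0225]
eef_rot: [0.707, 0.707, -0.0, -0.0]
contact_force: [-3.1, 0.8, 3.4]
opening: 0.0418
grasp_force: 62.4
time_s: 23.42
eef_pos: [0.5465, 0.0075, 0.1747]
eef_rot: [0.706, 0.708, -0.001, -0.0]
contact_force: [-0.6, -0.3, -2.6]
opening: 0.0417
grasp_force: 68.3
time_s: 24.05
eef_pos: [0.5462, 0.0062, 0.1233]
eef_rot: [0.707, 0.707, -0.0, -0.0]
contact_force: [0.6, 0.4, -1.8]
opening: 0.0422
grasp_force: 68.3
```

```bash
python3 -m pendant '[{"dx":0,"dy":0,"dz":0.8,"rx":0,"ry":0,"rz":0,"grip":0.3},{"dx":0,"dy":0,"dz":1.35,"rx":0,"ry":0,"rz":0,"grip":0.3},{"dx":0,"dy":0,"dz":1.35,"rx":0,"ry":0,"rz":0,"grip":0.3},{"dx":0,"dy":0,"dz":1.35,"rx":0,"ry":0,"rz":0,"grip":0.62},{"dx":0,"dy":0,"dz":1.35,"rx":0,"ry":0,"rz":0,"grip":0.62},{"dx":0,"dy":0,"dz":-1,"rx":0,"ry":0,"rz":0,"grip":0.62},{"dx":0,"dy":0,"dz":-5,"rx":0,"ry":0,"rz":0,"grip":0.62},{"dx":0,"dy":0,"dz":-7,"rx":0,"ry":0,"rz":0,"grip":0.62}]'
python3 -m pendant '[{"dx":-6,"dy":-2,"dz":0,"rx":0,"ry":0,"rz":0,"grip":0.62},{"dx":-12,"dy":-4,"dz":0,"rx":0,"ry":0,"rz":0,"grip":0.62},{"dx":-18,"dy":-6,"dz":0,"rx":0,"ry":0,"rz":0,"grip":0.62},{"dx":-24,"dy":-8,"dz":0,"rx":0,"ry":0,"rz":0,"grip":0.76},{"dx":-30,"dy":-9.5,"dz":1,"rx":0,"ry":0,"rz":0,"grip":0.76},{"dx":-36,"dy":-10.5,"dz":3,"rx":0,"ry":0,"rz":0,"grip":0.76},{"dx":-41.1,"dy":-11.0,"dz":4,"rx":0,"ry":0,"rz":0,"grip":0.76},{"dx":-41.1,"dy":-11.0,"dz":4,"rx":0,"ry":0,"rz":0,"grip":0.76}]'
python3 -m pendant '[{"dx":0,"dy":0,"dz":0,"rx":0,"ry":0,"rz":0,"grip":0.76},{"dx":0,"dy":0,"dz":0,"rx":0,"ry":0,"rz":0,"grip":0.76}]'
python3 look.py w7.png;python3 top.py t4.png | grep ontray
```

```text
time_s: 25.05
eef_pos: [0.5478, 0.0071, 0.1956]
eef_rot: [0.707, 0.707, 0.001, 0.001]
contact_force: [-1.0, -0.1, 0.5]
opening: 0.0531
grasp_force: 0.0
time_s: 26.05
eef_pos: [0.4359, -0.4072, 0.152]
eef_rot: [0.708, 0.706, -0.0, -0.0]
contact_force: [-1.0, 0.8, -0.4]
opening: 0.0648
grasp_force: 0.0
time_s: 26.3
eef_pos: [0.4377, -0.403, 0.1538]
eef_rot: [0.706, 0.708, 0.0, 0.0]
contact_force: [0.9, 0.8, -0.7]
opening: 0.0649
grasp_force: 0.0
tcp [ 0.4377 -0.4029  0.1539] op 0.0645 t 26.35 yaw [1.7997e+02 1.0000e-02 9.0160e+01]
z34 [280. 202.] 2213 circ 0.4363 -0.4047 r 0.0221 z 0.0333
z34 [546. 230.] 418 circ 0.6558 -0.4317 r 0.0245 z 0.0336
ontray ((0.5526854991912842, 0.09981560707092285), 0.023241683840751648) 84
ontray ((0.5469101667404175, 0.00676208408549428), 0.022154051810503006) 81
```

```bash
python3 -m pendant '[{"dx":-0.1,"dy":-0.1,"dz":6,"rx":0,"ry":0,"rz":0,"grip":0.76},{"dx":-0.1,"dy":-0.1,"dz":11,"rx":0,"ry":0,"rz":0,"grip":0.76},{"dx":-0.1,"dy":-0.1,"dz":14.3,"rx":0,"ry":0,"rz":0,"grip":0.76},{"dx":-0.1,"dy":-0.1,"dz":14.3,"rx":0,"ry":0,"rz":0,"grip":0.76},{"dx":-0.1,"dy":-0.1,"dz":14.3,"rx":0,"ry":0,"rz":0,"grip":0.3},{"dx":-0.1,"dy":-0.1,"dz":14.3,"rx":0,"ry":0,"rz":0,"grip":0.3},{"dx":-0.1,"dy":-0.1,"dz":14.3,"rx":0,"ry":0,"rz":0,"grip":0.3}]'
python3 -m pendant '[{"dx":0,"dy":0,"dz":-3,"rx":0,"ry":0,"rz":0,"grip":0.3},{"dx":0,"dy":0,"dz":-6,"rx":0,"ry":0,"rz":0,"grip":0.3},{"dx":6,"dy":0.3,"dz":-6,"rx":0,"ry":0,"rz":0,"grip":0.3},{"dx":12,"dy":0.6,"dz":-6,"rx":0,"ry":0,"rz":0,"grip":0.3},{"dx":18,"dy":0.9,"dz":-6,"rx":0,"ry":0,"rz":0,"grip":0.3},{"dx":24,"dy":1.2,"dz":-6,"rx":0,"ry":0,"rz":0,"grip":0.3},{"dx":27.9,"dy":1.4,"dz":-6,"rx":0,"ry":0,"rz":0,"grip":0.3},{"dx":27.9,"dy":1.4,"dz":-5,"rx":0,"ry":0,"rz":0,"grip":0.3}]'
python3 -m pendant '[{"dx":0,"dy":0,"dz":0,"rx":0,"ry":0,"rz":0,"grip":0.3},{"dx":0,"dy":0,"dz":0,"rx":0,"ry":0,"rz":0,"grip":0.3}]'
```

```text
time_s: 27.28
eef_pos: [0.4375, -0.406, 0.0127]
eef_rot: [0.707, 0.708, 0.0, 0.002]
contact_force: [-1.6, 2.0, 7.3]
opening: 0.0419
grasp_force: 61.9
time_s: 28.28
eef_pos: [0.4509, -0.1241, 0.0615]
eef_rot: [0.705, 0.709, 0.001, 0.001]
contact_force: [0.7, -0.8, -2.6]
opening: 0.0416
grasp_force: 62.0
time_s: 28.52
eef_pos: [0.45, -0.1271, 0.0605]
eef_rot: [0.707, 0.707, -0.0, 0.0]
contact_force: [0.6, -0.0, -2.4]
opening: 0.0418
grasp_force: 62.0
```

```bash
python3 -m pendant '[{"dx":0.1,"dy":0,"dz":0.5,"rx":0,"ry":0,"rz":0,"grip":0.3},{"dx":0.1,"dy":0,"dz":0.9,"rx":0,"ry":0,"rz":0,"grip":0.3},{"dx":0.1,"dy":0,"dz":1.2,"rx":0,"ry":0,"rz":0,"grip":0.3},{"dx":0.1,"dy":0,"dz":1.6,"rx":0,"ry":0,"rz":0,"grip":0.3},{"dx":0.1,"dy":0,"dz":1.6,"rx":0,"ry":0,"rz":0,"grip":0.3}]'
```

```text
time_s: 29.15
eef_pos: [0.4507, -0.1259, 0.0478]
eef_rot: [0.707, 0.707, 0.0, 0.001]
contact_force: [-13.2, 1.8, 38.9]
opening: 0.0418
grasp_force: 66.3
```

This one is narrow, so it takes the bin's third slot at y = -0.305.

```bash
python3 -m pendant '[{"dx":0,"dy":0,"dz":-3,"rx":0,"ry":0,"rz":0,"grip":0.3},{"dx":0,"dy":0,"dz":-6,"rx":0,"ry":0,"rz":0,"grip":0.3},{"dx":-4.5,"dy":4,"dz":-6,"rx":0,"ry":0,"rz":0,"grip":0.3},{"dx":-9,"dy":8,"dz":-6,"rx":0,"ry":0,"rz":0,"grip":0.3},{"dx":-13,"dy":12,"dz":-6,"rx":0,"ry":0,"rz":0,"grip":0.3},{"dx":-17.9,"dy":16,"dz":-6,"rx":0,"ry":0,"rz":0,"grip":0.3},{"dx":-17.9,"dy":20,"dz":-6,"rx":0,"ry":0,"rz":0,"grip":0.3},{"dx":-17.9,"dy":20,"dz":-5,"rx":0,"ry":0,"rz":0,"grip":0.3}]'
python3 -m pendant '[{"dx":0,"dy":0,"dz":2,"rx":0,"ry":0,"rz":0,"grip":0.3},{"dx":0,"dy":0,"dz":5,"rx":0,"ry":0,"rz":0,"grip":0.3},{"dx":0,"dy":0,"dz":7.2,"rx":0,"ry":0,"rz":0,"grip":0.3},{"dx":0,"dy":0,"dz":7.2,"rx":0,"ry":0,"rz":0,"grip":0.66},{"dx":0,"dy":0,"dz":7.2,"rx":0,"ry":0,"rz":0,"grip":0.66},{"dx":0,"dy":0,"dz":7.2,"rx":0,"ry":0,"rz":0,"grip":0.66}]'
python3 -m pendant '[{"dx":0,"dy":0,"dz":-6,"rx":0,"ry":0,"rz":0,"grip":0.66},{"dx":0,"dy":0,"dz":-12,"rx":0,"ry":0,"rz":0,"grip":0.66},{"dx":0,"dy":-6,"dz":-15,"rx":0,"ry":0,"rz":0,"grip":0},{"dx":0,"dy":-12,"dz":-15,"rx":0,"ry":0,"rz":0,"grip":0},{"dx":0,"dy":-18,"dz":-15,"rx":0,"ry":0,"rz":0,"grip":0},{"dx":6,"dy":-20,"dz":-15,"rx":0,"ry":0,"rz":0,"grip":0},{"dx":12,"dy":-20,"dz":-15,"rx":0,"ry":0,"rz":0,"grip":0},{"dx":18,"dy":-20,"dz":-15,"rx":0,"ry":0,"rz":0,"grip":0}]'
python3 top.py t5.png; python3 - <<'E'
import cv2
i=cv2.imread("pics/t5.png")[120:280,200:460];cv2.imwrite("pics/t5c.png",cv2.resize(i,None,fx=3,fy=3,interpolation=cv2.INTER_CUBIC))
E
```

```text
time_s: 30.15
eef_pos: [0.653, -0.3047, 0.0936]
eef_rot: [0.707, 0.708, 0.001, 0.001]
contact_force: [-0.4, 0.1, -2.3]
opening: 0.0417
grasp_force: 62.9
time_s: 30.9
eef_pos: [0.6511, -0.3044, 0.0241]
eef_rot: [0.707, 0.707, 0.0, 0.001]
contact_force: [0.2, -0.6, -0.4]
opening: 0.0565
grasp_force: 0.0
time_s: 31.9
eef_pos: [0.45, -0.1231, 0.1739]
eef_rot: [0.707, 0.707, 0.001, 0.001]
contact_force: [1.8, 0.0, -0.2]
opening: 0.0002
grasp_force: 0.0
trayrim/floor 1453 ((0.5517704486846924, 0.058805063366889954), (0.21191871166229248, 0.12697920203208923), 85.84896087646484) 0.1
tab 72 ((0.5481892824172974, 0.08174949139356613), (0.17264732718467712, 0.11704420298337936), 86.3041763305664) 0.132
roof 3525 ((0.6940752267837524, 0.05053529888391495), (0.2348972111940384, 0.22238172590732574), 86.3726577758789) 0.161
door 335 ((0.48758506774902344, 0.1807136982679367), (0.015937933698296547, 0.22838635742664337), 82.64016723632812) 0.157
ontray ((0.552219033241272, 0.10070664435625076), 0.02217404916882515) 88
ontray ((0.5470507144927979, 0.006258543115109205), 0.02206861414015293) 79
```

View pics/t5c.png

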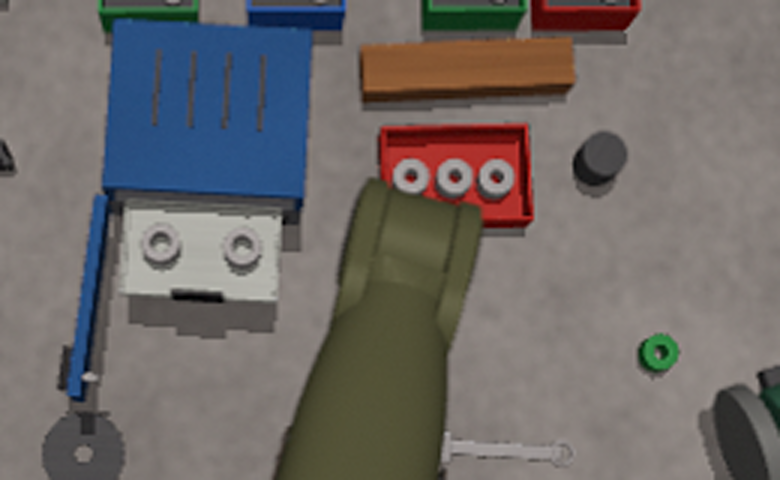

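Everything is sorted: two collars stand on the tray at crop (160,245) and (242,248), and three lie in the bin at (412,177), (455,178) and (496,178). No other grey collar is left on the bench. Tray push next.

```bash
python3 -c "
from h import *
s=ctrl.state();print(s['qpos'].round(3),s['eef_pos'])
P=np.load('top0.npy');c=cam('top');H,S,V=cv2.split(cv2.cvtColor(c['img'],cv2.COLOR_RGB2HSV))
m=(S>100)&(H>95)&(H<125)&(P[...,2]>.15)&(P[...,0]>.55)&(P[...,0]<.85)&(abs(P[...,1]-.06)<.1)
q=P[m]
for y in (0,.03,.06,.09,.12):
  k=q[abs(q[:,1]-y)<.008];print(y,np.percentile(k[:,0],[1,99]).round(4))
"
```

```text
[-0.257  0.093 -0.457  1.021  0.005  1.308] [ 0.44926882 -0.11645345  0.17360238]
0 [0.602  0.7977]
0.03 [0.6031 0.7974]
0.06 [0.6043 0.8016]
0.09 [0.6075 0.8051]
0.12 [0.6089 0.8069]
```

```bash
python3 -m pendant '[{"dx":2,"dy":0,"dz":0,"rx":0,"ry":0,"rz":-10,"grip":0},{"dx":5,"dy":0,"dz":0,"rx":0,"ry":0,"rz":-20,"grip":0},{"dx":8,"dy":0,"dz":0,"rx":0,"ry":0,"rz":-30,"grip":0},{"dx":11,"dy":0,"dz":0,"rx":0,"ry":0,"rz":-40,"grip":0},{"dx":14,"dy":0,"dz":0,"rx":0,"ry":0,"rz":-50,"grip":0},{"dx":16,"dy":0,"dz":0,"rx":0,"ry":0,"rz":-60,"grip":0},{"dx":17.7,"dy":0,"dz":0,"rx":0,"ry":0,"rz":-70,"grip":0},{"dx":17.7,"dy":0,"dz":0,"rx":0,"ry":0,"rz":-80,"grip":0}]'
python3 -m pendant '[{"dx":0,"dy":0,"dz":0,"rx":0,"ry":0,"rz":-9,"grip":0},{"dx":0,"dy":0,"dz":0,"rx":0,"ry":0,"rz":-14,"grip":0},{"dx":0,"dy":0,"dz":0,"rx":0,"ry":0,"rz":-14,"grip":0},{"dx":0,"dy":0,"dz":0,"rx":0,"ry":0,"rz":-14,"grip":0}]'
python3 -c "
from h import *
s=ctrl.state();print(s['eef_pos'].round(4),Ro.from_quat(s['eef_rot']).as_euler('xyz',degrees=True).round(1),s['qpos'].round(2))"
```

```text
time_s: 33.0
eef_pos: [0.4506, 0.0535, 0.1734]
eef_rot: [0.083, 0.997, 0.0, 0.001]
contact_force: [0.1, -0.6, -0.1]
opening: 0.0001
grasp_force: 0.0
time_s: 33.5
eef_pos: [0.4501, 0.0527, 0.1728]
eef_rot: [-0.034, 0.999, -0.0, 0.001]
contact_force: [-0.7, 0.1, 0.6]
opening: 0.0001
grasp_force: 0.0
[0.4501 0.0527 0.1728] [-1.800e+02  1.000e-01 -1.761e+02] [ 0.12  0.07 -0.48  1.02 -0.    0.05]
```

```bash
python3 -m pendant '[{"dx":0,"dy":0.9,"dz":0,"rx":0,"ry":0,"rz":7.4,"grip":0},{"dx":0,"dy":0.9,"dz":2,"rx":0,"ry":0,"rz":7.4,"grip":0},{"dx":0,"dy":0.9,"dz":4,"rx":0,"ry":0,"rz":7.4,"grip":0},{"dx":0,"dy":0.9,"dz":5.5,"rx":0,"ry":0,"rz":7.4,"grip":0},{"dx":0,"dy":0.9,"dz":5.5,"rx":0,"ry":0,"rz":7.4,"grip":0}]' | grep -E "pos|force|time"
python3 -m pendant '[{"dx":-1,"dy":0,"dz":0,"rx":0,"ry":0,"rz":0,"grip":0},{"dx":-2,"dy":0,"dz":0,"rx":0,"ry":0,"rz":0,"grip":0},{"dx":-2.6,"dy":0,"dz":0,"rx":0,"ry":0,"rz":0,"grip":0},{"dx":-3.2,"dy":0,"dz":0,"rx":0,"ry":0,"rz":0,"grip":0},{"dx":-3.8,"dy":0,"dz":0,"rx":0,"ry":0,"rz":0,"grip":0},{"dx":-4.4,"dy":0,"dz":0,"rx":0,"ry":0,"rz":0,"grip":0}]'
python3 top.py t6.png | grep -E "tab|ontray"
```

```text
time_s: 34.12
eef_pos: [0.4482, 0.0617, 0.1164]
contact_force: [0.1, -0.3, 0.5]
grasp_force: 0.0
time_s: 34.88
eef_pos: [0.493, 0.0592, 0.1172]
eef_rot: [0.029, 1.0, -0.0, -0.0]
contact_force: [-2.7, -0.4, 1.9]
opening: 0.0002
grasp_force: 1.2
tab 23 ((0.6079026460647583, 0.08994751423597336), (0.04976796358823776, 0.16923238337039948), 16.546724319458008) 0.13
ontray ((0.5623865127563477, -0.004587016999721527), 0.01694433204829693) 29
```

```bash
python3 -m pendant '[{"dx":-0.6,"dy":0,"dz":0,"rx":0,"ry":0,"rz":0,"grip":0},{"dx":-1.3,"dy":0,"dz":0,"rx":0,"ry":0,"rz":0,"grip":0},{"dx":-2,"dy":0,"dz":0,"rx":0,"ry":0,"rz":0,"grip":0},{"dx":-2.7,"dy":0,"dz":0,"rx":0,"ry":0,"rz":0,"grip":0},{"dx":-3.4,"dy":0,"dz":0,"rx":0,"ry":0,"rz":0,"grip":0},{"dx":-4.1,"dy":0,"dz":0,"rx":0,"ry":0,"rz":0,"grip":0},{"dx":-4.7,"dy":0,"dz":0,"rx":0,"ry":0,"rz":0,"grip":0},{"dx":-5.2,"dy":0,"dz":0,"rx":0,"ry":0,"rz":0,"grip":0}]' | grep -E "pos|force|time"
python3 -m pendant '[{"dx":-0.6,"dy":0,"dz":0,"rx":0,"ry":0,"rz":0,"grip":0},{"dx":-1.2,"dy":0,"dz":0,"rx":0,"ry":0,"rz":0,"grip":0},{"dx":-1.8,"dy":0,"dz":0,"rx":0,"ry":0,"rz":0,"grip":0},{"dx":-2.4,"dy":0,"dz":0,"rx":0,"ry":0,"rz":0,"grip":0},{"dx":-3,"dy":0,"dz":0,"rx":0,"ry":0,"rz":0,"grip":0},{"dx":-3.5,"dy":0,"dz":0,"rx":0,"ry":0,"rz":0,"grip":0},{"dx":-3.8,"dy":0,"dz":0,"rx":0,"ry":0,"rz":0,"grip":0}]'| grep -E "pos|force|time"
```

```text
time_s: 35.92
eef_pos: [0.5453, 0.0561, 0.1172]
contact_force: [-1.9, -1.8, 1.3]
grasp_force: 1.2
time_s: 36.8
eef_pos: [0.5833, 0.0542, 0.1173]
contact_force: [-2.5, -1.8, 1.0]
grasp_force: 1.1
```

Still about 2 N, so I'll creep the last stretch.

```bash
python3 -m pendant '[{"dx":-0.3,"dy":0,"dz":0,"rx":0,"ry":0,"rz":0,"grip":0},{"dx":-0.6,"dy":0,"dz":0,"rx":0,"ry":0,"rz":0,"grip":0},{"dx":-0.9,"dy":0,"dz":0,"rx":0,"ry":0,"rz":0,"grip":0}]'| grep -E "pos|force|time"
python3 -m pendant '[{"dx":-0.15,"dy":0,"dz":0,"rx":0,"ry":0,"rz":0,"grip":0},{"dx":-0.3,"dy":0,"dz":0,"rx":0,"ry":0,"rz":0,"grip":0},{"dx":-0.3,"dy":0,"dz":0,"rx":0,"ry":0,"rz":0,"grip":0}]'| grep -E "pos|force|time"
```

```text
time_s: 37.17
eef_pos: [0.5899, 0.0538, 0.1171]
contact_force: [-13.9, -0.0, 5.7]
grasp_force: 0.9
time_s: 37.55
eef_pos: [0.5896, 0.0541, 0.1161]
contact_force: [-16.8, 1.6, 6.2]
grasp_force: 0.0
```

```bash
python3 -m pendant '[{"dx":3,"dy":0,"dz":0,"rx":0,"ry":0,"rz":0,"grip":0},{"dx":8,"dy":0,"dz":-1,"rx":0,"ry":0,"rz":0,"grip":0},{"dx":13,"dy":0,"dz":-3,"rx":0,"ry":0,"rz":0,"grip":0},{"dx":17,"dy":0,"dz":-6,"rx":0,"ry":0,"rz":0,"grip":0},{"dx":17,"dy":0,"dz":-6,"rx":0,"ry":0,"rz":0,"grip":0},{"dx":17,"dy":0,"dz":-6,"rx":0,"ry":0,"rz":0,"grip":0}]'| grep -E "pos|force|time"
python3 - <<'E'
from h import *
c=cam("wrist");save(c,"w8.png");P=allpts(c);H,S,V=cv2.split(cv2.cvtColor(c["img"],cv2.COLOR_RGB2HSV));x,y,z=P[...,0],P[...,1],P[...,2]
a=np.radians(3.5); d=(x-.604)*np.cos(a)-(y-.06)*np.sin(a)  # along oven x
for n,m in (("tab",(V<80)&(z>.105)&(z<.14)&(x>.56)&(abs(y-.055)<.025)),("front beam",(S>90)&(H>95)&(H<125)&(z>.15)&(z<.157)&(x>.56)&(x<.65)&(y>-.05)&(y<.14)),("base front",(z<.084)&(z>.03)&(x>.57)&(y>-.05)&(y<.14)),("roof",(S>90)&(H>95)&(H<125)&(z>.157)&(x>.56)&(y>-.05)&(y<.14))):
    print(n,m.sum(),np.percentile(d[m],[2,25,50,75]).round(4) if m.sum() else"", np.percentile(z[m],[2,98]).round(3) if m.sum() else "")
E
```

```text
time_s: 38.3
eef_pos: [0.4266, 0.0637, 0.1779]
contact_force: [-0.6, -0.4, 0.2]
grasp_force: 0.0
tab 0  
front beam 0  
base front 566 [-0.0075 -0.0046 -0.004  -0.0033] [0.032 0.072]
roof 0
```

View pics/w8.png

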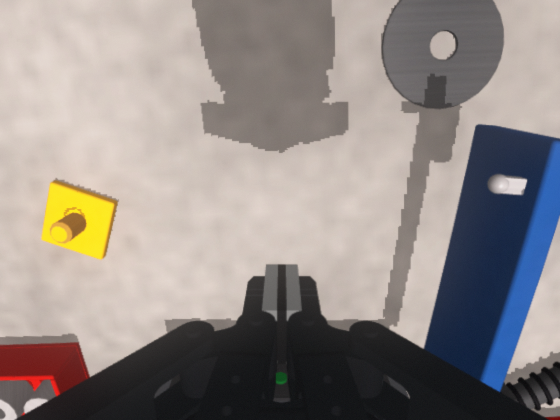

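The wrist view shows the gauge at (80,220) and the door at (500,250), but it can't see the oven front. The base front is at x≈0.600, so the tip contact at 0.601 suggests the tray is home. I'll check the tab with the side camera.

```bash
python3 - <<'E'
from h import *
for n in("side","top"):
    c=cam(n);save(c,n+"9.png");P=allpts(c);H,S,V=cv2.split(cv2.cvtColor(c["img"],cv2.COLOR_RGB2HSV));x,y,z=P[...,0],P[...,1],P[...,2]
    a=np.radians(3.5); d=(x-.604)*np.cos(a)-(y-.06)*np.sin(a)
    for k,m in (("tab",(V<60)&(z>.1)&(z<.145)&(x>.5)&(x<.7)&(abs(y-.055)<.04)),("base",(z<.08)&(z>.03)&(x>.57)&(x<.64)&(y>-.04)&(y<.14)&(S<60)),("roof",(S>90)&(H>95)&(H<125)&(z>.15)&(x>.56)&(x<.8)&(y>-.05)&(y<.14)),("traylike",(S<60)&(V>110)&(z>.088)&(z<.15)&(x>.5)&(x<.63)&(abs(y-.055)<.1))):
        print(n,k,m.sum(),np.percentile(d[m],[2,25,50,75]).round(4) if m.sum() else "",np.median(z[m]).round(3) if m.sum() else "")
c=cv2.imread("pics/side9.png")[150:260,190:370];cv2.imwrite("pics/side9c.png",cv2.resize(c,None,fx=4,fy=4,interpolation=cv2.INTER_CUBIC))
E
```

```text
side tab 93 [-0.0028 -0.0019 -0.0013 -0.0004] 0.123
side base 243 [-0.0151 -0.0034 -0.0024 -0.0015] 0.061
side roof 1826 [0.0013 0.0423 0.0903 0.1406] 0.163
side traylike 22 [0.0069 0.0144 0.0172 0.0201] 0.101
top tab 59 [-0.0033 -0.0026 -0.0016 -0.001 ] 0.13
top base 165 [-0.0143 -0.0038 -0.0027 -0.0011] 0.064
top roof 2927 [0.002  0.0441 0.0921 0.1451] 0.161
top traylike 12 [0.0014 0.002  0.0032 0.004 ] 0.11
```

View pics/side9c.png

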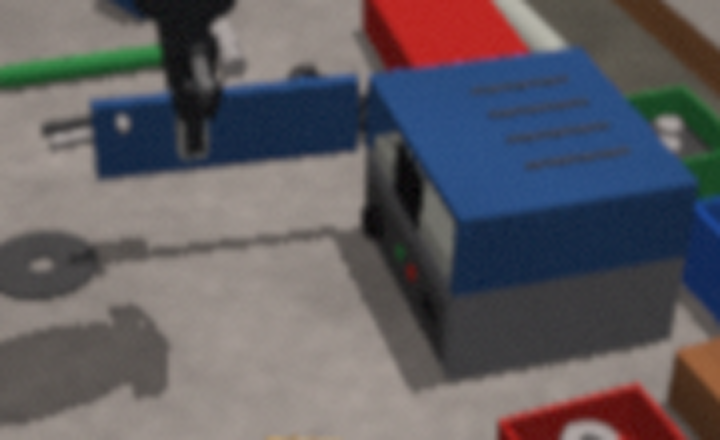

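In both the side and top views the tab front is about 1.3 mm behind the oven front, against the 2 mm expected when home, so the tray is home. The door spans crop (95,100) to (358,80). I'll cross over its top to the outer (+y) side.

```bash
python3 -m pendant '[{"dx":0,"dy":0,"dz":-4,"rx":0,"ry":0,"rz":10,"grip":0},{"dx":0,"dy":4,"dz":-5,"rx":0,"ry":0,"rz":20,"grip":0},{"dx":0,"dy":9,"dz":-5,"rx":0,"ry":0,"rz":30,"grip":0},{"dx":0,"dy":14,"dz":-5,"rx":0,"ry":0,"rz":40,"grip":0},{"dx":0,"dy":18,"dz":-5,"rx":0,"ry":0,"rz":46,"grip":0},{"dx":0,"dy":18,"dz":-5,"rx":0,"ry":0,"rz":46,"grip":0},{"dx":0,"dy":18,"dz":-5,"rx":0,"ry":0,"rz":46,"grip":0}]'
cat > door.py <<'E'
from h import *
s=ctrl.state();p=s["eef_pos"];R=Ro.from_quat(s["eef_rot"]).as_matrix()
yaw=np.degrees(np.arctan2(R[1,0],R[0,0]));print(p.round(4),"yaw",yaw.round(1))
Hn=np.array([.600,.166]);r=.17
for o in (94,80,65,50,35,20,12,6,4,2,0,-2):
    f=np.radians(266.5-o);n=f-np.pi/2;b=n-np.radians(yaw)
    sup=.0075+.011*abs(np.cos(b))+.0145*abs(np.sin(b))
    w=np.r_[Hn+r*np.array([np.cos(f),np.sin(f)])+sup*np.array([np.cos(n),np.sin(n)]),.13]
    print(o,w.round(3),"rel cm",((w-p)@R*100).round(1))
E
python3 door.py
```

```text
time_s: 39.33
eef_pos: [0.4356, 0.2426, 0.2264]
eef_rot: [0.417, 0.909, -0.001, -0.0]
contact_force: [0.5, -0.6, -0.1]
opening: -0.0
grasp_force: 0.0
[0.4356 0.2426 0.2264] yaw 130.7
94 [0.435 0.214 0.13 ] rel cm [-2.1 -1.9  9.6]
80 [0.428 0.171 0.13 ] rel cm [-4.9 -5.2  9.6]
65 [0.434 0.125 0.13 ] rel cm [-8.8 -7.8  9.6]
50 [0.452 0.081 0.13 ] rel cm [-13.3  -9.3   9.7]
35 [0.478 0.046 0.13 ] rel cm [-17.7  -9.6   9.7]
20 [0.51 0.02 0.13] rel cm [-21.8  -8.9   9.7]
12 [0.531 0.009 0.13 ] rel cm [-23.9  -8.    9.6]
6 [0.547 0.002 0.13 ] rel cm [-25.5  -7.2   9.6]
4 [0.553 0.001 0.13 ] rel cm [-26.   -6.9   9.6]
2 [ 0.558 -0.001  0.13 ] rel cm [-26.5  -6.5   9.6]
0 [ 0.564 -0.002  0.13 ] rel cm [-26.9  -6.2   9.6]
-2 [ 0.57  -0.003  0.13 ] rel cm [-27.4  -5.8   9.6]
```

```bash
python3 -m pendant '[{"dx":0,"dy":0,"dz":5,"rx":0,"ry":0,"rz":0,"grip":0},{"dx":0,"dy":0,"dz":9.6,"rx":0,"ry":0,"rz":0,"grip":0},{"dx":-1,"dy":-0.9,"dz":9.6,"rx":0,"ry":0,"rz":0,"grip":0},{"dx":-2.1,"dy":-1.9,"dz":9.6,"rx":0,"ry":0,"rz":0,"grip":0},{"dx":-3,"dy":-3,"dz":9.6,"rx":0,"ry":0,"rz":0,"grip":0},{"dx":-4,"dy":-4.1,"dz":9.6,"rx":0,"ry":0,"rz":0,"grip":0},{"dx":-4.9,"dy":-5.2,"dz":9.6,"rx":0,"ry":0,"rz":0,"grip":0}]'
python3 top.py t10.png | grep door; python3 door.py
```

```text
time_s: 40.2
eef_pos: [0.4286, 0.1711, 0.1322]
eef_rot: [0.418, 0.909, 0.001, 0.001]
contact_force: [0.7, 2.1, 0.4]
opening: 0.0002
grasp_force: 0.4
door 106 ((0.5202199816703796, 0.1488204300403595), (0.16422013938426971, 0.018889419734477997), 13.71334171295166) 0.214
[0.4276 0.1695 0.1318] yaw 130.6
94 [0.435 0.214 0.13 ] rel cm [2.9 3.4 0.2]
80 [0.428 0.171 0.13 ] rel cm [0.1 0.2 0.2]
65 [0.434 0.125 0.13 ] rel cm [-3.8 -2.5  0.2]
50 [0.452 0.081 0.13 ] rel cm [-8.3 -4.   0.2]
35 [0.478 0.046 0.13 ] rel cm [-12.6  -4.2   0.2]
20 [0.51 0.02 0.13] rel cm [-16.8  -3.5   0.2]
12 [0.531 0.009 0.13 ] rel cm [-18.9  -2.6   0.2]
6 [0.547 0.002 0.13 ] rel cm [-20.5  -1.8   0.2]
4 [0.553 0.001 0.13 ] rel cm [-21.   -1.5   0.2]
2 [ 0.558 -0.001  0.13 ] rel cm [-21.4  -1.1   0.2]
0 [ 0.564 -0.002  0.13 ] rel cm [-21.9  -0.8   0.2]
-2 [ 0.57  -0.003  0.13 ] rel cm [-22.4  -0.4   0.2]
```

The door is moving with light contact. Continuing along the arc at about 0.16 m/s.

```bash
python3 -m pendant '[{"dx":-1.9,"dy":-1.3,"dz":0,"rx":0,"ry":0,"rz":0,"grip":0},{"dx":-3.8,"dy":-2.5,"dz":0,"rx":0,"ry":0,"rz":0,"grip":0},{"dx":-6,"dy":-3.3,"dz":0,"rx":0,"ry":0,"rz":0,"grip":0},{"dx":-8.3,"dy":-4,"dz":0,"rx":0,"ry":0,"rz":0,"grip":0},{"dx":-10.4,"dy":-4.2,"dz":0,"rx":0,"ry":0,"rz":0,"grip":0},{"dx":-12.6,"dy":-4.2,"dz":0,"rx":0,"ry":0,"rz":0,"grip":0},{"dx":-14.7,"dy":-3.9,"dz":0,"rx":0,"ry":0,"rz":0,"grip":0},{"dx":-16.4,"dy":-3.5,"dz":0,"rx":0,"ry":0,"rz":0,"grip":0}]'
python3 door.py|grep -vE "^(94|80|65|50) "
```

```text
time_s: 41.25
eef_pos: [0.5091, 0.0241, 0.1313]
eef_rot: [0.418, 0.909, 0.0, -0.0]
contact_force: [-0.6, 1.6, 0.8]
opening: 0.0
grasp_force: 0.5
[0.5091 0.0241 0.1313] yaw 130.6
35 [0.478 0.046 0.13 ] rel cm [ 3.7 -0.9  0.1]
20 [0.51 0.02 0.13] rel cm [-0.4 -0.2  0.1]
12 [0.531 0.009 0.13 ] rel cm [-2.6  0.6  0.1]
6 [0.547 0.002 0.13 ] rel cm [-4.1  1.5  0.1]
4 [0.553 0.001 0.13 ] rel cm [-4.6  1.8  0.1]
2 [ 0.558 -0.001  0.13 ] rel cm [-5.1  2.1  0.1]
0 [ 0.564 -0.002  0.13 ] rel cm [-5.6  2.5  0.1]
-2 [ 0.57  -0.003  0.13 ] rel cm [-6.   2.8  0.1]
```

```bash
python3 -m pendant '[{"dx":-1.3,"dy":0.2,"dz":0,"rx":0,"ry":0,"rz":0,"grip":0},{"dx":-2.6,"dy":0.6,"dz":0,"rx":0,"ry":0,"rz":0,"grip":0},{"dx":-3.4,"dy":1,"dz":0,"rx":0,"ry":0,"rz":0,"grip":0},{"dx":-4.1,"dy":1.5,"dz":0,"rx":0,"ry":0,"rz":0,"grip":0},{"dx":-4.6,"dy":1.8,"dz":0,"rx":0,"ry":0,"rz":0,"grip":0},{"dx":-4.9,"dy":2,"dz":0,"rx":0,"ry":0,"rz":0,"grip":0}]'
python3 door.py|grep -E "yaw|^(4|2|0|-2) "
```

```text
time_s: 42.0
eef_pos: [0.5558, 0.0007, 0.1313]
eef_rot: [0.417, 0.909, 0.0, -0.0]
contact_force: [-0.6, -0.1, -0.6]
opening: -0.0004
grasp_force: 0.3
[0.5558 0.0007 0.1313] yaw 130.7
4 [0.553 0.001 0.13 ] rel cm [ 0.2 -0.2  0.1]
2 [ 0.558 -0.001  0.13 ] rel cm [-0.3  0.1  0.1]
0 [ 0.564 -0.002  0.13 ] rel cm [-0.8  0.4  0.1]
-2 [ 0.57  -0.003  0.13 ] rel cm [-1.2  0.8  0.1]
```

```bash
python3 -m pendant '[{"dx":-0.25,"dy":0.2,"dz":0,"rx":0,"ry":0,"rz":0,"grip":0},{"dx":-0.5,"dy":0.4,"dz":0,"rx":0,"ry":0,"rz":0,"grip":0},{"dx":-0.75,"dy":0.6,"dz":0,"rx":0,"ry":0,"rz":0,"grip":0},{"dx":-0.75,"dy":0.6,"dz":0,"rx":0,"ry":0,"rz":0,"grip":0}]'|grep -E "pos|contact"
python3 -m pendant '[{"dx":-0.2,"dy":0.2,"dz":0,"rx":0,"ry":0,"rz":0,"grip":0},{"dx":-0.4,"dy":0.4,"dz":0,"rx":0,"ry":0,"rz":0,"grip":0},{"dx":-0.4,"dy":0.4,"dz":0,"rx":0,"ry":0,"rz":0,"grip":0}]'|grep -E "pos|contact"
```

```text
eef_pos: [0.5621, -0.0005, 0.1311]
contact_force: [-8.5, 2.8, 6.8]
eef_pos: [0.5701, -0.0015, 0.1312]
contact_force: [-3.9, 0.1, 1.9]
```

The force rose and then fell, so the catch probably snapped. I'll press a little more to confirm the stop.

```bash
python3 -m pendant '[{"dx":-0.15,"dy":0.15,"dz":0,"rx":0,"ry":0,"rz":0,"grip":0},{"dx":-0.3,"dy":0.3,"dz":0,"rx":0,"ry":0,"rz":0,"grip":0},{"dx":-0.3,"dy":0.3,"dz":0,"rx":0,"ry":0,"rz":0,"grip":0}]'|grep -E "pos|contact"
python3 -m pendant '[{"dx":2,"dy":-1.5,"dz":0,"rx":0,"ry":0,"rz":0,"grip":0},{"dx":5,"dy":-4,"dz":0,"rx":0,"ry":0,"rz":0,"grip":0},{"dx":10,"dy":-9,"dz":0,"rx":0,"ry":0,"rz":0,"grip":0},{"dx":13,"dy":-13,"dz":-3,"rx":0,"ry":0,"rz":0,"grip":0},{"dx":13,"dy":-16,"dz":-3,"rx":0,"ry":0,"rz":0,"grip":0},{"dx":13,"dy":-16,"dz":-3,"rx":0,"ry":0,"rz":0,"grip":0}]'|grep -E "pos|contact"
python3 - <<'E'
from h import *
c=cam("top");save(c,"t11.png");P=allpts(c);H,S,V=cv2.split(cv2.cvtColor(c["img"],cv2.COLOR_RGB2HSV));x,y,z=P[...,0],P[...,1],P[...,2]
q=P[(S>100)&(H>95)&(H<125)&(z>.15)&(z<.175)&(x>.45)&(x<.7)&(y>-.1)&(y<.2)]
X=[];Y=[]
for yy in np.arange(-.05,.16,.02):
    k=q[abs(q[:,1]-yy)<.01]
    if len(k): X.append(np.percentile(k[:,0],4));Y.append(yy)
print(np.round(X,4)); print("front edge slope deg",np.degrees(np.polyfit(Y,X,1)[0]))
i=c["img"][120:280,200:460,::-1];cv2.imwrite("pics/t11c.png",cv2.resize(i,None,fx=3,fy=3,interpolation=cv2.INTER_CUBIC))
E
```

```text
eef_pos: [0.5706, -0.0015, 0.1309]
contact_force: [-16.3, 1.4, 11.8]
eef_pos: [0.3682, -0.0083, 0.162]
contact_force: [0.5, -0.0, 0.3]
[0.5838 0.5855 0.5885 0.5888 0.589  0.5921 0.5917 0.593  0.5958 0.5972
 0.597 ]
front edge slope deg 3.805646953994091
```

View pics/t11c.png

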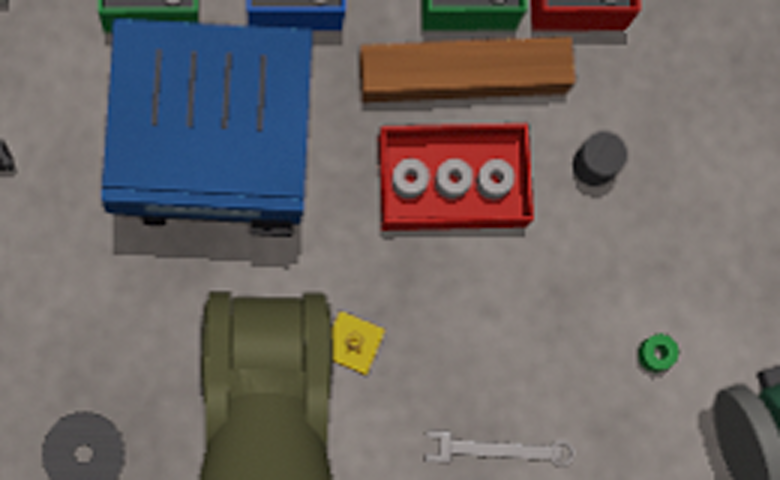

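The view shows the door flush along the oven front at crop (105,210) to (300,218), at 3.8° against the oven's 3.5° yaw. It stays shut with the arm clear, and the three rejects are in the bin. Handing in.

```bash
python3 -c "
from bench import ctrl
print(ctrl.job_done())"
```

```text
the job is handed in; nothing more can be done
None
```

I tried all five collars on the pin, put the two that fit on the tray and the three that don't in the red bin, then pushed the tray home and shut the door on its catch; the job is handed in, with no verdict shown.

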